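# Snap the press studs of two presentation boards shut with pliers

## Robot

A 6-joint arm with a two-finger parallel gripper is mounted at the origin on the work surface. World frame = base frame: x ahead of the robot, y to its left, z up, the work surface at z = 0. Lengths are in mm, angles in rad, forces in N, time in s.
With the tool pointing down it reaches from about 350 to 1000 mm from the base axis. Payload 7.1 kg.
Tool frame: the origin (TCP) lies at the centre of the arm's flange, where the gripper is bolted on; the fingertips stand 173 mm ahead of it and the grasp point (between the pads) lies 155 mm ahead of it; y points along the fingers, z is the direction in which the jaws open and shut, and the axes are right-handed (so a half turn about y gives the same grasp; the last joint's range is limited). The gripper opens to 85 mm and grips with 20 to 120 N. Pads are 22 mm wide; open, the fingers measure 114 mm over their backs; the gripper's body (76 mm by 85 mm) begins 54 mm behind the grasp point. The pads swing forward as they close: fully open they stand 13 mm farther back than shut.
Start: joints at [-1.313, 0.423, 1.63, -0, 1.089, -0.019], TCP at [170.818, -601.189, 404.719] pointing down, gripper open.
Joint ranges: [-3, 3], [-0.9, 2.11], [0.09, 2.58], [-1.31, 4.45], [0.11, 2.69], [-2.54, 2.54]. Speed limits (rad/s): [2.39, 2.39, 3.01, 3.14, 3.14, 3.14].

## Interface

Orientations are given as a unit quaternion [x, y, z, w].
In Python, from plant import r gives the robot as it stands.
- The arm moves only by the shell command python3 -m pendant 'ROWS'. ROWS is JSON, a list of rows, each a list of 3 entries, a list of its own where there are three numbers: the shift along the tool's x, y, z in cm, then the turn, a rotation vector about the tool's x, y, z in degrees, then the finger opening in cm, from 0 to 8.54. In form: [[[x, y, z], [wx, wy, wz], grip], ...]. A call has 1 to 12 rows; each row shifts and turns the pose as measured when the row begins, along the tool's axes as they then stand; what a row does not reach is not made up. A row lasts 1/12 s, in which the tool goes at most 41.7 mm and 7.16 degrees, less where a joint would pass 70% of its speed; a pose out of reach is approached as far as the arm can. A call with a gripper value outside its range is refused whole. The fingers move at their own pace and stop on an object; the grip force is fixed at half the most. Time passes only in rows, so rows that do not move let the fingers close. It gives the time, the measured TCP pose, the force and the opening at its end, in the units of the state.
- r.sense(): the state, without advancing time (a new reading comes with each control period).
- r.read_camera(name): name is "side" or "top"; returns (picture, depth): 480x640x3 uint8, blue, green, red; 480x640 float32, mm along the optical axis (not along the pixel's ray), 0 where there is no reading.
- r.camera_params(name): a dict with "fx", "fy", "cx", "cy" (pixels), "position" and "orientation" of the camera in the world. Camera axes: x right, y down, z forward; pixel columns grow to the right and rows downward; lengths in mm; the calibration is good to about 2 mm. A picture is of the moment at which its call begins. camera_params takes no time and is no camera call.
- r.sign_off(): hands the job in, once; it reports no verdict.
The state is a dict: "time_s": time; "qpos": joint angles; "qd": joint speeds; "joint_torque": joint torques, N m; "tool_pos": TCP position; "orientation": TCP orientation; "contact_force": force on the tool from outside, world axes, zero at the start; "ft_torque": the same for the moment, N m; "gripper_width": finger opening in mm.
Only numpy, scipy, OpenCV 4.12 (cv2) and the standard library are available. Lean on these libraries where they do the work, as an engineer would, in place of code of your own. Each camera call takes 0.05 s, during which the arm holds its last target.

## Task

Pick up the red-handled snap pliers from the wooden rest and use it to squeeze the brass press studs on the two upright red boards shut until each clicks: first the one on the tall board, then the one on the low board. Then lay the pliers back flat across both bars of its rest the way it lay, and let go. Keep the board rack upright and where it is, and leave the brush jar, brass bowl, paint tub and wooden paperweight alone.

Things in the scene. Friction and masses are not known exactly. Their poses are not given: they have to be found in the camera images.
- pliers_grip (a point): Snap pliers, 186 mm long, 18 mm thick, 0.19 kg, lying flat: two crossed arms on an upright pivot pin, red handles, steel jaws. Site half-way up, midway between the open handles, 68 mm behind the pin; x to the jaws, z up. Handles: outsides 63 mm apart here when open, 18 mm high, running 30 mm ahead to 60 mm behind. Grip both across y; it balances here. Frame fixed to the arm of the +y handle.
- pliers_nip (a point): Point 116 mm ahead of pliers_grip along its x, same frame, half-way up (48 mm ahead of the pin): with the pliers open it is midway between the jaws, where a stud is pinched. Jaws 14 mm high, 12 mm thick, ending 10 mm beyond; throat clear for 35 mm behind, to the 24 mm pivot disc. Jaw gap here: about 30 mm - 48 mm x q, q being joint pliers_arm.
- pliers_arm (a joint): Closing angle q, rad: 0 open (sprung), 0.44 stop; about 0.39 with a shut stud in the jaws. Handles close by about 65 mm x q at pliers_grip, against a spring of about 8 N when open, 12 N at 0.4, plus 6 N for a stud. A few mm of squeeze is enough to carry it. Seen from above the pliers' middle line lies q/2 clockwise of pliers_grip's x, about the pin.
- rest: Wooden tool rest, fixed: 160 x 90 x 6 mm plate with two dark cross bars along y (14 mm wide, 90 mm long, tops 30 mm above the table), at x = +10 and x = -102 mm from the origin. Origin on the table; x is the way the jaws point.
- rest_middle (a point): Where pliers_grip belongs on the rest: between the bars, at x = -58 mm of rest, 39 mm above the table. Axes of rest.
- rack: Loose wooden rack, 0.9 kg: base 160 x 140 x 20 mm, origin mid-underside, z up. Two red boards 160 mm long, 6 mm thick, on edge along x: tall one at y = +36 mm (top 158 mm up), low one at y = -36 mm (top 118 mm). From each board's -x edge (x = -75 mm) a red tongue, 4 mm thick, 30 mm high, sticks out to x = -115 mm and carries a stud. Pushed from one side it tips or slides.
- left_stud_middle (a point): Middle of the open press stud on the tall board's tongue: x = -98, y = +40, z = 128 mm in rack, rack's axes. The stud lies along y: brass cap 18 mm diameter, 4 mm thick, on the +y side, socket on the other face of the tongue. Over both it measures 18 mm open (-9 to +9 mm in y from this point), 12 mm shut (-9 to +3).
- right_stud_middle (a point): The same on the low board: x = -98, y = -40, z = 88 mm in rack. Its cap is on the -y side; shut, the stud reaches from -3 to +9 mm in y from this point.
- stud_left (a joint): How far the cap of the tall board's stud is pressed in, m: 0 open, 0.006 shut. It goes in against a steady 7 N or so and stays where it is left; at the end of its travel it has clicked home.
- stud_right (a joint): The same for the low board's stud.
- brush_jar_middle (a point): Bystander: white jar with a blue band and brushes standing in it, 64 mm diameter, jar 100 mm high, brushes to 200 mm above the table. Site on its axis 50 mm up.
- bowl_middle (a point): Bystander: brass bowl, 96 mm diameter, 45 mm high. Site on its axis 22 mm up.
- paint_tub_middle (a point): Bystander: closed amber tub with white cap, 64 mm diameter, 75 mm high. Site on its axis 37 mm up.
- paperweight_middle (a point): Bystander: dark wooden bar, 150 (x) x 36 x 28 mm. Site at its centre.

How it is judged (in metres and radians):
On the way, in this order (a step that is already met when the one before it is completed fails the run):
1. the tall board's stud is pinched shut between the pliers' jaws, the low board's still open (value of joint stud_left above 0.005 m and value of joint pliers_arm above 0.22 rad and distance between pliers_nip and left_stud_middle below 0.025 m and value of joint stud_right below 0.003 m), for 0.1 s.
2. then the low board's stud is pinched shut between the pliers' jaws (value of joint each of stud_right, stud_left above 0.005 m and value of joint pliers_arm above 0.22 rad and distance between pliers_nip and right_stud_middle below 0.025 m), for 0.1 s.
At the end, for the whole second after the job is handed in: Both studs shut (pressed in more than 5 of the 6 mm); pliers open and at rest, flat on both bars of the rest, within 35 mm and 20 degrees of rest_middle with the jaws pointing the rest's way; rack standing upright (value of joint each of stud_left, stud_right above 0.005 m and horizontal distance between pliers_grip and rest_middle below 0.035 m and angle between the x axis of pliers_grip and the x axis of rest, either way round below 0.35 rad and x of pliers_nip in the frame of rest above 0 m and height (world z) of pliers_grip between 0.035 and 0.044 m and angle between pliers_grip's own z axis and vertical below 0.08 rad and value of joint pliers_arm below 0.03 rad and angle between rack's own z axis and vertical below 0.05 rad and linear speed of rack below 0.02 m/s); the robot touches nothing.
It fails at once if the rack is shoved more than 40 mm or tipped more than 14 degrees (distance of rack from where it was at the start of the episode above 0.04 m or angle between rack's own z axis and vertical above 0.25 rad).
It fails at once if a bystander is moved more than 25 mm (distance of any of brush_jar_middle, bowl_middle, paint_tub_middle, paperweight_middle from where it was at the start of the episode above 0.025 m).
It also fails if it takes over 67 s, if anything falls off the work surface, if the arm or the gripper's body presses on something with over 40 N, if the wrist force passes 120 N, or if a joint passes its speed limit or range.

## Working session

There is one attempt and no reset: what is moved stays moved. The work goes in short steps, Python scripts to look and compute and a shell command to move; the robot and the scene stay as the last step left them, time stands still between calls to the robot, and variables do not carry over. Pictures are saved under pics/ and viewed, and the job is handed in when it is done.

```bash
ls; mkdir -p pics; python3 - <<'E'
from plant import r
import cv2,numpy as np
for n in("side","top"):
    p,d=r.read_camera(n); cv2.imwrite(f"pics/{n}0.png",p); np.save(f"{n}0.npy",d); print(n,r.camera_params(n))
print(r.sense())
E
```

```text
pics
side {'fx': 543.9785373227163, 'fy': 543.9785373227163, 'cx': 313.95672902784906, 'cy': 241.78587491027503, 'position': array([407.06786999, 652.80478067, 724.08891348]), 'orientation': array([-0.1181525 ,  0.90648082, -0.40292576,  0.04453477])}
top {'fx': 462.40844605129104, 'fy': 462.40844605129104, 'cx': 322.2133995966909, 'cy': 237.7583804674693, 'position': array([521.03033409, -26.79215985, 963.40663472]), 'orientation': array([ 0.70922967, -0.7041879 ,  0.01420516, -0.03018103])}
{'time_s': 0.1, 'qpos': array([-1.31303061e+00,  4.23773698e-01,  1.63061593e+00,  6.23259932e-06,
        1.08863148e+00, -1.90173047e-02]), 'qd': array([ 0.00137354, -0.00024749, -0.00380889,  0.00080285, -0.00041971,
        0.00153045]), 'joint_torque': array([-9.64894025e-04, -5.58427620e+01, -2.82444263e+01, -7.67453957e-05,
        3.00511834e-03, -2.75845480e-05]), 'tool_pos': array([ 170.73817081, -600.95785817,  404.01654351]), 'orientation': array([-0.09760268,  0.70084789, -0.69984454,  0.09748626]), 'contact_force': array([ 0.75391539, -0.03561144,  0.31659376]), 'ft_torque': array([-0.01680177,  0.00863904, -0.02853597]), 'gripper_width': 85.22587986953678}
```

View pics/side0.png

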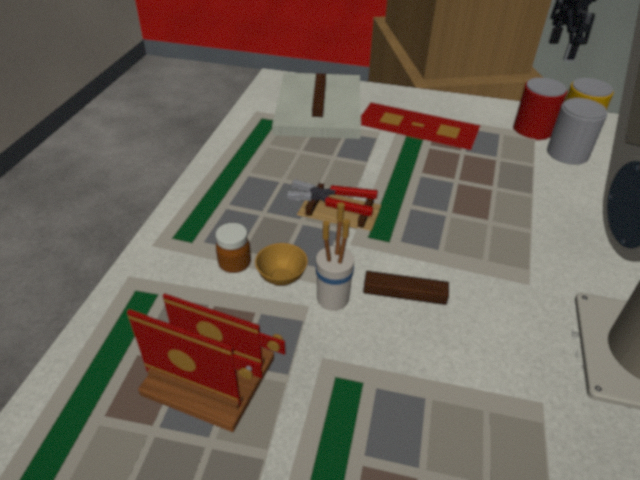

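View pics/top0.png

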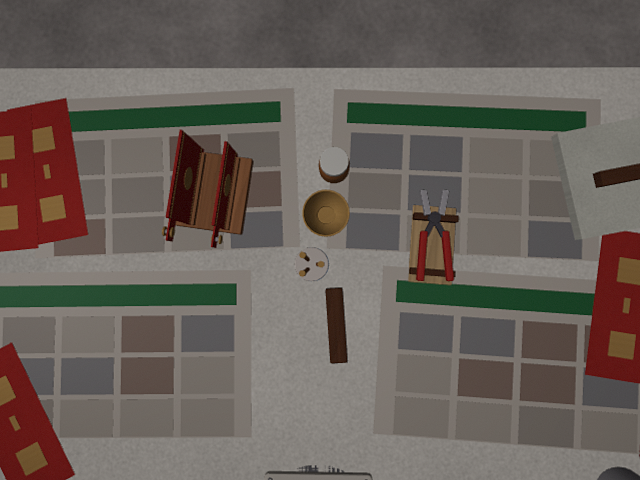

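```bash
cat > h.py <<'E'
import numpy as np,cv2
from scipy.spatial.transform import Rotation as R
from plant import r
def cloud(n,d,cp=None):
    c=cp or r.camera_params(n); v,u=np.mgrid[0:480,0:640]
    P=np.stack([(u-c['cx'])/c['fx']*d,(v-c['cy'])/c['fy']*d,d],-1)
    return P@R.from_quat(c['orientation']).as_matrix().T+c['position']
def proj(n,X):
    c=r.camera_params(n); p=(np.asarray(X,float)-c['position'])@R.from_quat(c['orientation']).as_matrix()
    return np.stack([c['fx']*p[...,0]/p[...,2]+c['cx'],c['fy']*p[...,1]/p[...,2]+c['cy']],-1)
E
python3 - <<'E'
from h import *
for n,(a,b,c,e) in {"top":(180,290,390,480),"side":(170,240,280,390)}.items():
    p=cv2.imread(f"pics/{n}0.png"); d=np.load(f"{n}0.npy"); P=cloud(n,d)
    cv2.imwrite(f"pics/{n}_pl.png",cv2.resize(p[a:b,c:e],None,fx=5.4,fy=5.4,interpolation=cv2.INTER_CUBIC))
    hsv=cv2.cvtColor(p,cv2.COLOR_BGR2HSV)
    red=((hsv[...,0]<8)|(hsv[...,0]>172))&(hsv[...,1]>150)
    m=np.zeros_like(red); m[a:b,c:e]=1; m&=red
    Q=P[m]; print(n,len(Q),np.percentile(Q,[2,10,50,90,98],axis=0).round(1))
    t=P[...,2]
    m2=np.zeros_like(red);m2[a:b,c:e]=1; m2&=(t>20)&(t<36)&(hsv[...,2]<70)
    print(P[m2].mean(0),m2.sum())
    print("table z", np.median(P[300:330,250:320,2]))
p=cv2.imread("pics/top0.png");cv2.imwrite("pics/top_rk.png",cv2.resize(p[120:255,150:265],None,fx=4.4,fy=4.4,interpolation=cv2.INTER_CUBIC))
p=cv2.imread("pics/side0.png");cv2.imwrite("pics/side_rk.png",cv2.resize(p[285:435,120:300],None,fx=4,fy=4,interpolation=cv2.INTER_CUBIC))
E
```

```text
top 822 [[ 498.6 -261.8   18.1]
 [ 506.4 -257.1   35.2]
 [ 544.2 -233.    46.1]
 [ 585.9 -197.2   48.6]
 [ 616.7 -193.6   50.5]]
[ 572.01152894 -230.20169581   28.73076319] 390
table z -0.6136947852066328
side 756 [[ 498.9 -257.1   30.1]
 [ 505.8 -253.4   34.4]
 [ 539.2 -208.8   44.2]
 [ 582.8 -196.3   48.5]
 [ 592.2 -193.5   49.6]]
[ 579.52254992 -217.72219748   28.69245274] 195
table z 0.24395548483477114
```

View pics/top_pl.png

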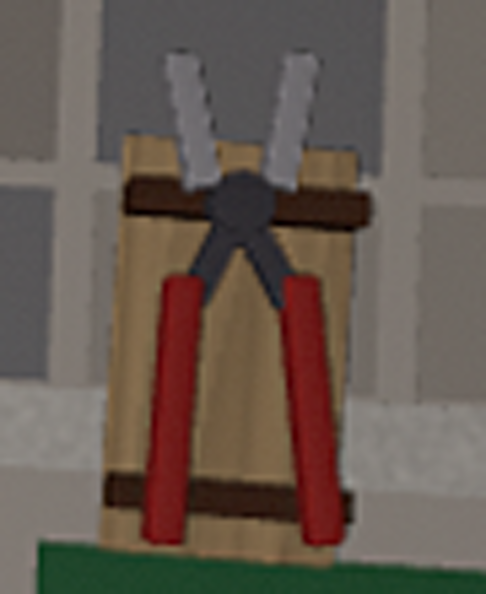

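View pics/top_rk.png

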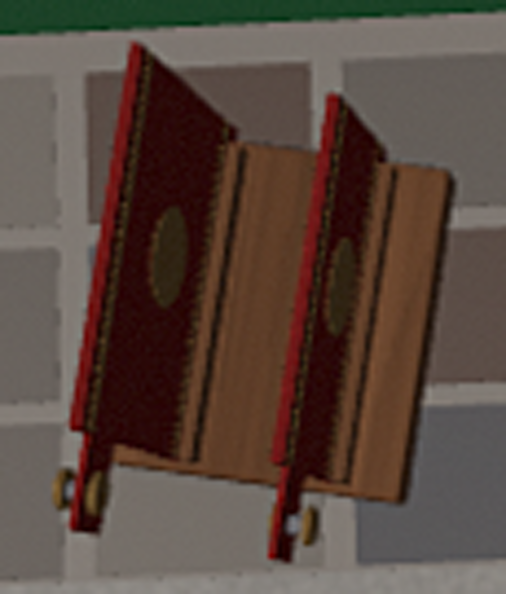

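View pics/side_rk.png

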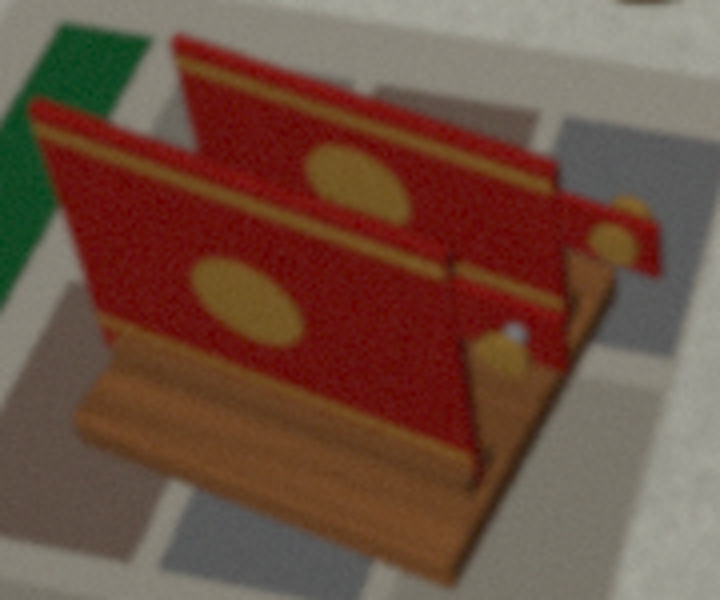

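```bash
cat >> h.py <<'E'
from scipy.optimize import least_squares
def fit(obs,x0,z=0):
    def f(p):
        c,s=np.cos(p[2]),np.sin(p[2]); out=[]
        for n,uv,X in obs:
            W=[p[0]+c*X[0]-s*X[1],p[1]+s*X[0]+c*X[1],X[2]]
            out.append(proj(n,W)-np.array(uv))
        return np.concatenate(out)
    s=least_squares(f,x0,loss='soft_l1'); return s.x,f(s.x).reshape(-1,2)
E
cat > fit0.py <<'E'
from h import *
def T(u,v,k,o): return (o[0]+(u+.5)/k-.5,o[1]+(v+.5)/k-.5)
rt=lambda u,v:T(u,v,4.4,(150,120)); rs=lambda u,v:T(u,v,4,(120,285)); pt=lambda u,v:T(u,v,5.4,(390,180))
A=[("top",rt(138,45),(85,36,158)),("top",rt(80,430),(-75,36,158)),("top",rt(333,96),(85,-36,118)),("top",rt(280,462),(-75,-36,118)),
("top",rt(455,174),(80,-70,20)),("top",rt(403,500),(-80,-70,20)),("top",rt(85,528),(-115,36,143)),("top",rt(280,556),(-115,-36,103))]
B=[("side",rs(35,103),(85,39,158)),("side",rs(448,260),(-75,39,158)),("side",rs(178,38),(85,-36,118)),("side",rs(557,163),(-75,-36,118)),("side",rs(452,580),(-80,70,0)),("side",rs(78,420),(80,70,10))]
for o in(A,B,A+B):
    x,e=fit(o,[600,250,0]); print("rack",x.round(3)); print(e.round(1).tolist())
bar=lambda x,y:(x,y,30)
C=[("top",pt(126,195),(10,45,30)),("top",pt(371,210),(10,-45,30)),("top",pt(106,488),(-102,45,30)),("top",pt(352,507),(-102,-45,30))]
x,e=fit(C,[600,-230,0]);print("rest",x.round(3),e.round(1).tolist())
# pliers in grip frame
D=[("top",pt(241,199),(68,0,48)),("top",pt(165,542),(-60,30,48)),("top",pt(323,542),(-60,-30,48))]
x,e=fit(D,[540,-230,0]);print("pliers",x.round(3),e.round(1).tolist())
D=[("top",pt(241,199),(68,0,48)),("top",pt(182,55),(126,23,46)),("top",pt(303,57),(126,-23,46))]
x,e=fit(D,[540,-230,0]);print("pliers",x.round(3),e.round(1).tolist())
E
python3 fit0.py
python3 - <<'E'
from h import *
for n in("top","side"):
    p=cv2.imread(f"pics/{n}0.png"); P=cloud(n,np.load(f"{n}0.npy"))
    X=P.reshape(-1,3); 
    for lo,hi in((152,164),(113,122)):
        m=(X[:,2]>lo)&(X[:,2]<hi)&(X[:,0]>480)&(X[:,0]<760)&(X[:,1]>150)&(X[:,1]<380)
        Q=X[m]; print(n,lo,len(Q),np.percentile(Q,[2,50,98],axis=0).round(0).tolist())
    hsv=cv2.cvtColor(p,cv2.COLOR_BGR2HSV)
    red=((hsv[...,0]<8)|(hsv[...,0]>172))&(hsv[...,1]>150)
    m=red&(P[...,2]>40)&(P[...,2]<54)&(abs(P[...,1]+225)<50)&(abs(P[...,0]-540)<60)
    Q=P[m]
    for s in (1,-1):
        q=Q[(Q[:,1]+227)*s>0]; 
        if len(q)>20:
            c=np.polyfit(q[:,0],q[:,1],1); print(n,"handle",s,q.mean(0).round(1),c, q[:,0].min(),q[:,0].max())
E
```

```text
rack [ 6.75509e+02  2.19574e+02 -1.21000e-01]
[[0.1, -0.7], [-0.0, 0.3], [0.7, -1.3], [0.5, 0.2], [-0.4, -1.8], [0.7, 0.4], [-1.5, 1.0], [-0.5, 0.7]]
rack [ 674.955  219.161 -132.092]
[[-1.0, -0.6], [-0.3, -1.5], [0.2, -1.9], [1.0, 0.3], [0.8, 3.5], [-0.6, 0.8]]
rack [675.313 219.15    6.15 ]
[[0.9, -0.8], [-0.3, 0.1], [1.4, -0.9], [0.2, 0.5], [0.2, -1.2], [0.4, 0.9], [-2.0, 0.7], [-1.0, 0.9], [-1.4, -0.1], [0.1, -2.0], [-0.6, -1.6], [0.8, -0.3], [1.4, 3.1], [-0.7, 1.4]]
rest [ 6.13836e+02 -2.33100e+02 -6.90000e-02] [[0.2, -0.7], [-0.4, -0.2], [0.3, 0.4], [-0.2, 0.4]]
pliers [ 5.56227e+02 -2.27344e+02  2.00000e-03] [[-0.0, -1.0], [-0.7, 0.3], [0.8, 0.5]]
pliers [ 5.50451e+02 -2.25800e+02 -2.20000e-02] [[0.0, 1.9], [-0.4, -0.6], [0.4, -0.4]]
top 152 372 [[609.0, 245.0, 152.0], [684.0, 256.0, 157.0], [758.0, 267.0, 160.0]]
top 113 477 [[595.0, 174.0, 113.0], [673.0, 190.0, 117.0], [753.0, 266.0, 122.0]]
top handle 1 [ 544.6 -202.8   46.4] [-8.32036436e-02 -1.57475776e+02] 496.541149333852 593.6844596930163
top handle -1 [ 544.4 -253.2   46.4] [ 8.97797812e-02 -3.02090890e+02] 496.89179031592295 593.6354227442465
side 152 627 [[609.0, 246.0, 152.0], [679.0, 257.0, 157.0], [756.0, 268.0, 159.0]]
side 113 920 [[574.0, 174.0, 113.0], [669.0, 195.0, 117.0], [754.0, 272.0, 122.0]]
side handle 1 [ 542.3 -201.1   45.8] [-8.43206829e-02 -1.55373941e+02] 497.39624388369657 595.2083306674497
side handle -1 [ 545.  -250.9   45.5] [ 8.21082543e-02 -2.95690985e+02] 498.14337902209775 593.3736972955305
```

```bash
cat >> h.py <<'E'
def delta(pos,yaw,flip=None):
    """TCP target pos, tool y down, tool z (opening) = +-world y rotated by yaw; prints shift cm, rotvec deg in tool axes"""
    s=r.sense(); C=R.from_quat(s['orientation'])
    best=None
    for f in(1,-1):
        z=f*np.array([-np.sin(yaw),np.cos(yaw),0]); y=np.array([0,0,-1.]); x=np.cross(y,z)
        T=R.from_matrix(np.stack([x,y,z],1)); w=(C.inv()*T).as_rotvec(degrees=True)
        if best is None or np.linalg.norm(w)<np.linalg.norm(best[0]): best=(w,f)
    d=C.inv().apply(np.array(pos)-s['tool_pos'])/10
    print("t",s['time_s'],"pos",s['tool_pos'].round(1),"w",round(float(s['gripper_width']),1),"F",s['contact_force'].round(1),"M",s['ft_torque'].round(2))
    print("shift cm",d.round(2),"rot deg",best[0].round(2),"f",best[1]); print("tool axes (cols x,y,z)\n",C.as_matrix().round(3)); return best
E
python3 - <<'E'
from h import *
delta([556,-227,300],-0.003)
for z,px in((200,(312,264)),(45,(326,213)),(75,(334,160))):
    c=r.camera_params("top"); P=cloud("top",np.full((480,640),c['position'][2]-z)); print(P[px[1],px[0]].round())
E
```

```text
t 0.1 pos [ 170.7 -601.   404. ] w 85.2 F [ 0.8 -0.   0.3] M [-0.02  0.01 -0.03]
shift cm [-47.28  10.44 -25.43] rot deg [8.000e-02 1.603e+01 1.000e-02] f -1
tool axes (cols x,y,z)
 [[-0.962 -0.     0.273]
 [-0.273  0.001 -0.962]
 [-0.    -1.    -0.001]]
[525.   7. 199.]
[628. -13.  50.]
[726. -28.  86.]
```

```bash
python3 -m pendant '[[[0,0,0],[0,5.34,0],8.5],[[0,0,0],[0,5.34,0],8.5],[[0,0,0],[0,5.34,0],8.5],[[0,0,0],[0,0,0],8.5]]'; python3 - <<'E'
from h import *
delta([556,-227,300],-0.003)
E
```

```text
time_s: 0.43
tool_pos: [170.6, -600.3, 402.1]
orientation: [0.005, 0.709, -0.705, -0.006]
contact_force: [-0.2, 0.4, 0.1]
gripper_width: 85.3
t 0.4333 pos [ 170.6 -600.3  402.1] w 85.3 F [-0.2  0.4  0.1] M [-0.02  0.06 -0.  ]
shift cm [-38.    10.34 -37.85] rot deg [ 0.29 -0.67  0.08] f -1
tool axes (cols x,y,z)
 [[-1.    -0.001 -0.015]
 [ 0.015  0.005 -1.   ]
 [ 0.001 -1.    -0.005]]
```

```bash
python3 -m pendant '[[[-2.8,0.7,-2.8],[0,-0.06,0],8.5],[[-2.8,0.7,-2.8],[0,-0.06,0],8.5],[[-2.8,0.7,-2.8],[0,-0.06,0],8.5],[[-2.8,0.7,-2.8],[0,-0.06,0],8.5],[[-2.8,0.7,-2.8],[0,-0.06,0],8.5],[[-2.8,0.7,-2.8],[0,-0.06,0],8.5],[[-2.8,0.7,-2.8],[0,-0.06,0],8.5],[[-2.8,0.7,-2.8],[0,-0.06,0],8.5],[[-2.8,0.7,-2.8],[0,-0.06,0],8.5],[[-2.8,0.7,-2.8],[0,-0.06,0],8.5],[[-2.8,0.7,-2.8],[0,-0.06,0],8.5],[[0,0,0],[0,0,0],8.5]]'; python3 - <<'E'
from h import *
delta([556,-227,300],-0.003)
E
```

```text
time_s: 1.43
tool_pos: [486.1, -281.3, 321.0]
orientation: [-0.01, 0.707, -0.707, 0.009]
contact_force: [0.3, 0.4, -0.6]
gripper_width: 84.5
t 1.4333 pos [ 486.1 -281.3  321. ] w 84.5 F [ 0.3  0.4 -0.6] M [-0.01 -0.08 -0.04]
shift cm [-7.13  2.1  -5.24] rot deg [0.06 1.69 0.08] f -1
tool axes (cols x,y,z)
 [[-1.    -0.001  0.026]
 [-0.026  0.001 -1.   ]
 [ 0.001 -1.    -0.001]]
```

```bash
python3 -m pendant '[[[-2.4,0.7,-1.8],[0,0.6,0],8.5],[[-2.4,0.7,-1.8],[0,0.6,0],8.5],[[-2.4,0.7,-1.8],[0,0.5,0],8.5],[[0,0,0],[0,0,0],8.5],[[0,0,0],[0,0,0],8.5]]'; python3 - <<'E'
from h import *
delta([556,-227,188],-0.003)
p,d=r.read_camera("top");cv2.imwrite("pics/top1.png",p)
p,d=r.read_camera("side");cv2.imwrite("pics/side1.png",p[130:260,250:450].repeat(3,0).repeat(3,1))
E
```

```text
time_s: 1.85
tool_pos: [561.0, -220.5, 297.6]
orientation: [-0.007, 0.708, -0.707, 0.004]
contact_force: [-0.4, -0.3, -0.3]
gripper_width: 85.2
t 1.85 pos [ 561.  -220.5  297.6] w 85.2 F [-0.4 -0.3 -0.3] M [0.05 0.03 0.02]
shift cm [ 0.48 10.96  0.66] rot deg [0.08 1.06 0.19] f -1
tool axes (cols x,y,z)
 [[-1.    -0.003  0.015]
 [-0.015  0.001 -1.   ]
 [ 0.003 -1.    -0.001]]
```

View pics/side1.png

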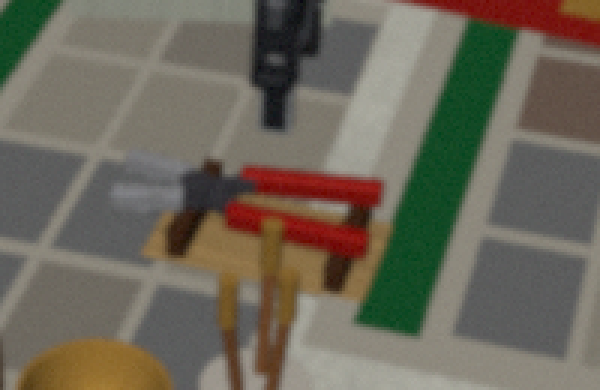

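```bash
python3 -m pendant '[[[0.4,0,0.6],[0,1,0],8.5],[[0,0,0],[0,0,0],8.5]]'; python3 - <<'E'
from h import *
delta([556,-227,188],-0.003)
E
```

```text
time_s: 2.12
tool_pos: [554.8, -229.0, 298.2]
orientation: [0.001, 0.708, -0.707, -0.003]
contact_force: [0.0, -0.4, 0.1]
gripper_width: 85.3
t 2.1167 pos [ 554.8 -229.   298.2] w 85.3 F [ 0.  -0.4  0.1] M [0.03 0.   0.02]
shift cm [-0.16 11.02 -0.18] rot deg [ 0.07 -0.16  0.21] f -1
tool axes (cols x,y,z)
 [[-1.    -0.004 -0.006]
 [ 0.006  0.001 -1.   ]
 [ 0.004 -1.    -0.001]]
```

```bash
python3 -m pendant '[[[-0.1,2.2,-0.1],[0,0,0.2],8.5],[[0,2.2,0],[0,0,0],8.5],[[0,2.2,0],[0,0,0],8.5],[[0,2.2,0],[0,0,0],8.5],[[0,1.6,0],[0,0,0],8.5],[[0,0,0],[0,0,0],8.5]]'; python3 - <<'E'
from h import *
delta([556,-227,188],-0.003)
E
```

```text
time_s: 2.62
tool_pos: [552.4, -235.7, 195.4]
orientation: [-0.008, -0.706, 0.708, 0.003]
contact_force: [-1.2, -0.2, -0.4]
gripper_width: 84.8
t 2.6167 pos [ 552.4 -235.7  195.4] w 84.8 F [-1.2 -0.2 -0.4] M [-0.01  0.04  0.04]
shift cm [-0.34  0.74 -0.87] rot deg [-0.15 -0.69 -0.43] f -1
tool axes (cols x,y,z)
 [[-1.     0.007 -0.015]
 [ 0.015 -0.003 -1.   ]
 [-0.007 -1.     0.003]]
```

```bash
python3 -m pendant '[[[-0.3,0.3,-0.8],[0,-0.6,-0.4],8.5],[[0,0,0],[0,0,0],8.5]]'; python3 - <<'E'
from h import *
delta([556,-227,188],-0.003)
p,d=r.read_camera("top");cv2.imwrite("pics/top2.png",p[180:300,380:490].repeat(5,0).repeat(5,1))
E
```

```text
time_s: 2.78
tool_pos: [554.6, -229.0, 192.7]
orientation: [-0.002, -0.706, 0.708, 0.003]
contact_force: [-0.5, -0.2, -0.2]
gripper_width: 85.1
t 2.7833 pos [ 554.6 -229.   192.7] w 85.1 F [-0.5 -0.2 -0.2] M [-0.   -0.02 -0.03]
shift cm [-0.14  0.47 -0.2 ] rot deg [-0.13 -0.22  0.06] f -1
tool axes (cols x,y,z)
 [[-1.    -0.001 -0.007]
 [ 0.007 -0.002 -1.   ]
 [ 0.001 -1.     0.002]]
```

View pics/top2.png

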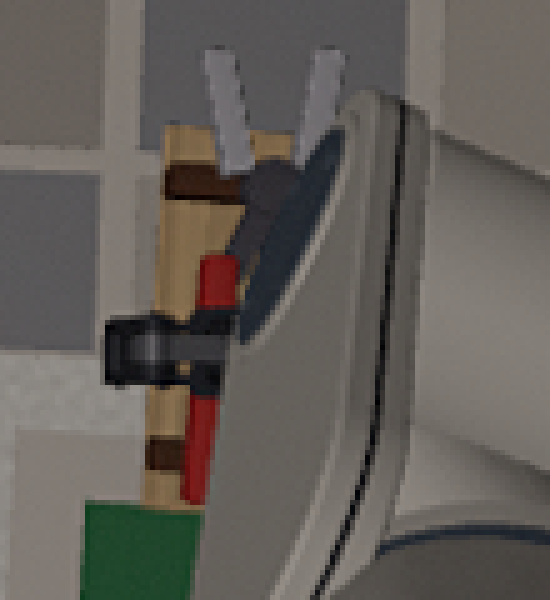

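```bash
python3 -m pendant '[[[-0.1,0.3,-0.1],[0,-0.2,0],8.5],[[0,0,0],[0,0,0],7],[[0,0,0],[0,0,0],6.4],[[0,0,0],[0,0,0],6.0],[[0,0,0],[0,0,0],5.8],[[0,0,0],[0,0,0],5.8],[[0,0,0],[0,0,0],5.8]]'; python3 - <<'E'
from h import *
delta([556,-227,188],-0.003)
p,d=r.read_camera("side");cv2.imwrite("pics/side2.png",p[130:260,250:450].repeat(3,0).repeat(3,1))
E
```

```text
time_s: 3.42
tool_pos: [557.4, -228.7, 195.3]
orientation: [-0.003, -0.705, 0.709, -0.002]
contact_force: [0.4, 0.4, -2.5]
gripper_width: 58.3
t 3.4167 pos [ 557.4 -228.7  195.3] w 58.3 F [ 0.4  0.4 -2.5] M [-0.07  0.06  0.01]
shift cm [ 0.15  0.73 -0.17] rot deg [-0.32  0.04 -0.39] f -1
tool axes (cols x,y,z)
 [[-1.     0.007 -0.002]
 [ 0.002 -0.006 -1.   ]
 [-0.007 -1.     0.006]]
```

View pics/side2.png

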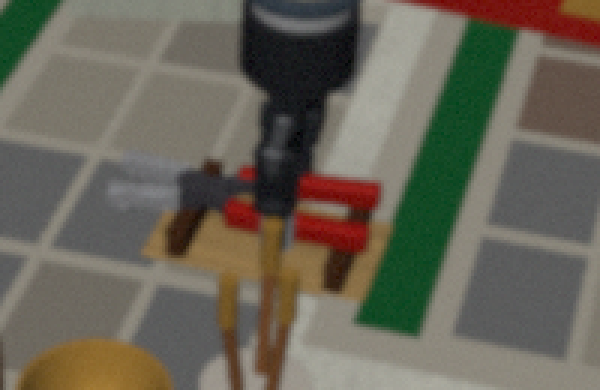

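```bash
python3 -m pendant '[[[0,-0.7,0],[0,0,0],5.8],[[0,-1,0],[0,0,0],5.8],[[0,-1.5,0],[0,0,0],5.8],[[0,-1.5,0],[0,0,0],5.8],[[0,-1.5,0],[0,0,0],5.8],[[0,0,0],[0,0,0],5.8]]'; python3 - <<'E'
from h import *
delta([556,-227,420],-0.003)
p,d=r.read_camera("side");cv2.imwrite("pics/side3.png",p[80:260,250:450].repeat(3,0).repeat(3,1))
E
```

```text
time_s: 3.97
tool_pos: [556.5, -228.2, 261.0]
orientation: [-0.002, -0.706, 0.709, -0.001]
contact_force: [1.0, -0.4, -1.4]
gripper_width: 58.1
t 3.9667 pos [ 556.5 -228.2  261. ] w 58.1 F [ 1.  -0.4 -1.4] M [ 0.   -0.01  0.04]
shift cm [ -0.02 -15.9   -0.05] rot deg [-0.26  0.05 -0.22] f -1
tool axes (cols x,y,z)
 [[-1.     0.004 -0.002]
 [ 0.002 -0.005 -1.   ]
 [-0.004 -1.     0.005]]
```

View pics/side3.png

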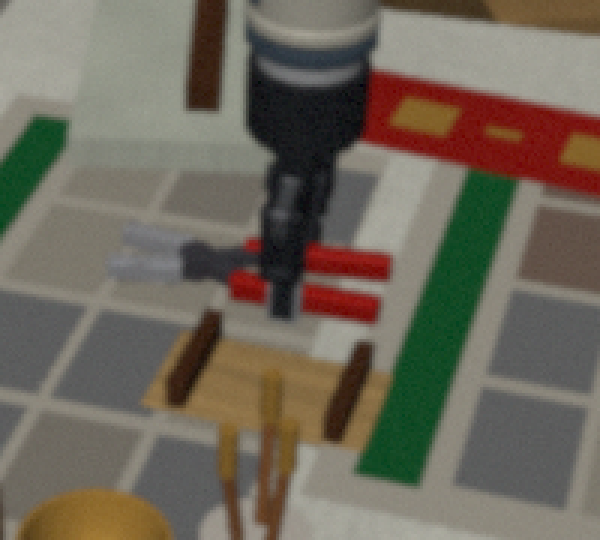

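```bash
python3 -m pendant '[[[0.5,-2.5,-0.8],[0,0,0],5.8],[[0.7,-2.7,-1.5],[0,0,0],5.8],[[0.8,-2.7,-2],[0,0,0],5.8],[[0.9,-2.7,-2.3],[0,0,0],5.8],[[0.9,-2.7,-2.5],[0,0,0],5.8],[[0.9,-1.5,-2.7],[0,0,0],5.8],[[0.9,-0.5,-2.7],[0,0,0],5.8],[[0.9,0,-2.7],[0,0,0],5.8],[[0.9,0,-2.7],[0,0,0],5.8],[[0.9,0,-2.7],[0,0,0],5.8],[[0.9,0,-2.7],[0,0,0],5.8],[[0.9,0,-2.7],[0,0,0],5.8]]'; python3 - <<'E'
from h import *
delta([399,296,420],-0.133)
E
```

```text
time_s: 5.02
tool_pos: [450.1, 59.8, 413.0]
orientation: [-0.003, -0.706, 0.708, 0.005]
contact_force: [0.0, -0.0, -1.8]
gripper_width: 58.1
t 5.0167 pos [450.1  59.8 413. ] w 58.1 F [ 0.  -0.  -1.8] M [ 0.03 -0.03 -0.  ]
shift cm [  5.38  -0.73 -23.56] rot deg [-0.1   6.97  0.09] f -1
tool axes (cols x,y,z)
 [[-1.    -0.002 -0.011]
 [ 0.011 -0.002 -1.   ]
 [ 0.002 -1.     0.002]]
```

```bash
python3 -m pendant '[[[0.6,0,-2.6],[0,0.9,0],5.8],[[0.6,0,-2.6],[0,0.9,0],5.8],[[0.6,0,-2.6],[0,0.9,0],5.8],[[0.6,0,-2.6],[0,0.9,0],5.8],[[0.6,0,-2.6],[0,0.9,0],5.8],[[0.6,0,-2.6],[0,0.9,0],5.8],[[0.6,0,-2.3],[0,0.9,0],5.8],[[0.4,0,-1.5],[0,0.6,0],5.8],[[0,0,0],[0,0,0],5.8],[[0,0,0],[0,0,0],5.8]]'; python3 - <<'E'
from h import *
delta([399,296,420],-0.133)
p,d=r.read_camera("top");cv2.imwrite("pics/top4.png",p)
p,d=r.read_camera("side");cv2.imwrite("pics/side4.png",p)
E
```

```text
time_s: 5.85
tool_pos: [408.3, 269.1, 406.6]
orientation: [-0.043, -0.704, 0.707, 0.05]
contact_force: [-0.0, -0.2, -2.1]
gripper_width: 58.2
t 5.85 pos [408.3 269.1 406.6] w 58.2 F [-0.  -0.2 -2.1] M [-0.04  0.01  0.04]
shift cm [ 1.29 -1.34 -2.54] rot deg [-0.34  0.08  0.55] f -1
tool axes (cols x,y,z)
 [[-0.991 -0.01  -0.131]
 [ 0.131 -0.005 -0.991]
 [ 0.01  -1.     0.006]]
```

View pics/top4.png

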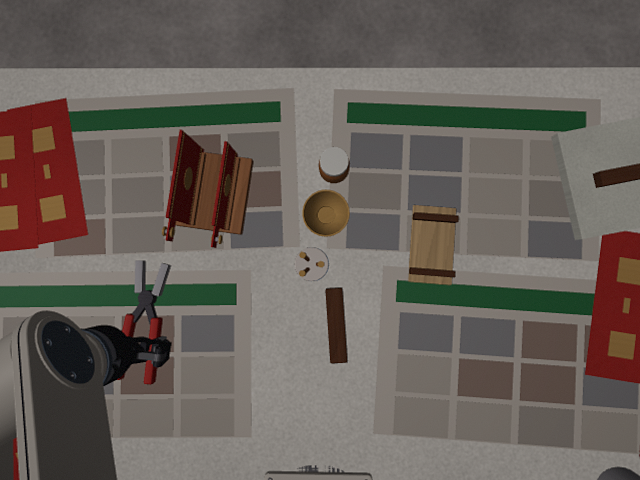

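View pics/side4.png

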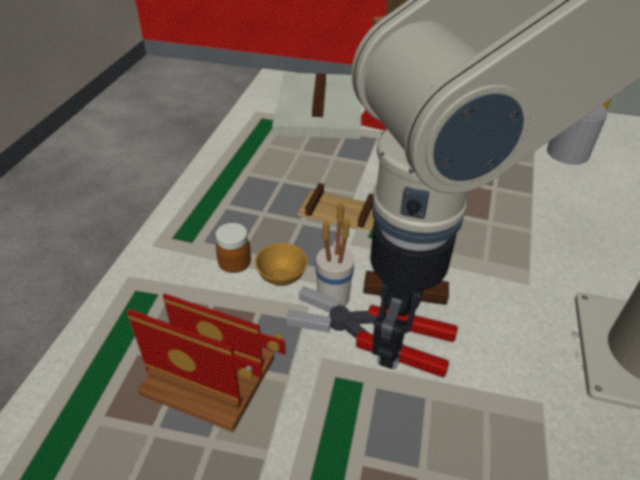

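```bash
python3 -m pendant '[[[0.3,2,-0.6],[0,0,0.3],5.8],[[0.3,2.3,-0.6],[0,0,0.2],5.8],[[0.3,2.3,-0.6],[0,0,0],5.8],[[0.2,2.3,-0.5],[0,0,0],5.8],[[0.1,1.8,0],[0,0,0],5.8],[[0,0,0],[0,0,0],5.8],[[0,0,0],[0,0,0],5.8]]'; python3 - <<'E'
from h import *
delta([399,296,284],-0.133)
p,d=r.read_camera("top");cv2.imwrite("pics/top5.png",p);np.save("top5.npy",d)
cv2.imwrite("pics/top5c.png",cv2.resize(p[210:340,110:250],None,fx=4.4,fy=4.4,interpolation=cv2.INTER_CUBIC))
p,d=r.read_camera("side");cv2.imwrite("pics/side5.png",p);np.save("side5.npy",d)
cv2.imwrite("pics/side5c.png",cv2.resize(p[310:460,200:380],None,fx=4,fy=4,interpolation=cv2.INTER_CUBIC))
E
```

```text
time_s: 6.53
tool_pos: [402.2, 286.1, 297.5]
orientation: [-0.051, -0.704, 0.707, 0.049]
contact_force: [-0.2, 1.0, -1.6]
gripper_width: 58.2
t 6.5333 pos [402.2 286.1 297.5] w 58.2 F [-0.2  1.  -1.6] M [ 0.04 -0.04 -0.07]
shift cm [ 0.46  1.34 -0.94] rot deg [-0.27 -0.47 -0.2 ] f -1
tool axes (cols x,y,z)
 [[-0.99   0.003 -0.141]
 [ 0.141 -0.005 -0.99 ]
 [-0.003 -1.     0.005]]
```

View pics/top5c.png

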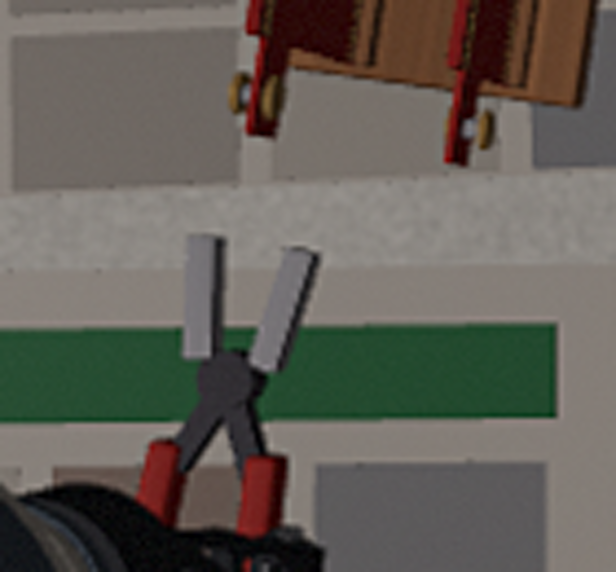

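View pics/side5c.png

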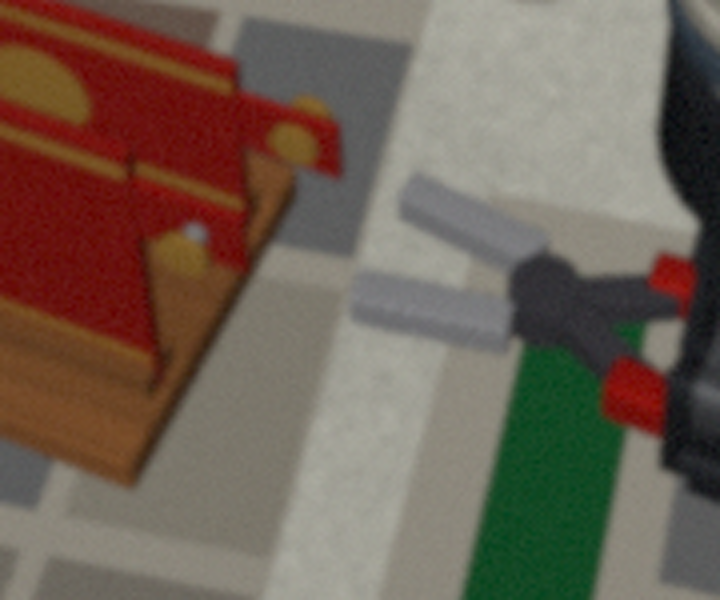

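```bash
cat > m5.py <<'E'
from h import *
def T(u,v,k,o): return np.array((o[0]+(u+.5)/k-.5,o[1]+(v+.5)/k-.5))
t=lambda u,v:T(u,v,4.4,(110,210)); s=lambda u,v:T(u,v,4,(200,310))
def tri(a,b):
    f=lambda X:np.concatenate([proj("top",X)-a,proj("side",X)-b]); q=least_squares(f,[500,280,130.]); return q.x.round(1),q.fun.round(1)
print("pin top",tri(t(228,378),s(548,283)))
print("Ljaw tip",tri(t(205,238),s(357,288)))
print("Rjaw tip",tri(t(301,250),s(408,186)))
print("Lcap",tri(t(238,93),s(181,255)))
print("Lsock-? tongue end top L",tri(t(262,133),s(249,208)))
print("tongue end top R",tri(t(457,162),s(341,125)))
print("Rsocket",tri(t(468,128),s(293,145)))
P=cloud("top",np.load("top5.npy"));Q=cloud("side",np.load("side5.npy"))
for n,u in(("pin",t(228,378)),("Lj",t(203,290)),("Rj",t(285,305)),("Lcap",t(238,95)),("Rcap",t(486,128))):
    u=u.round().astype(int); print(n,u,np.median(P[u[1]-1:u[1]+2,u[0]-1:u[0]+2].reshape(-1,3),axis=0).round(1))
for n,u in(("pin",s(548,283)),("Lj",s(430,305)),("Rj",s(475,215)),("Lcap",s(181,255)),("Rsock",s(293,145))):
    u=u.round().astype(int); print("side",n,u,np.median(Q[u[1]-1:u[1]+2,u[0]-1:u[0]+2].reshape(-1,3),axis=0).round(1))
S=r.sense();C=R.from_quat(S['orientation']).as_matrix(); g=S['tool_pos']+155*C[:,1]; print("grasp pt",g, "pin pred",g-68*C[:,0],"nip pred",g-116*C[:,0])
rx=np.array([675.4,219.3]);
for yaw in(-.121,-.133,-.145):
    M=R.from_euler('z',yaw).as_matrix()
    for X in((-98,40,128),(-98,-40,88),(-98,47,128),(-98,-31,88)):
        W=M@X+[*rx,0]; print(yaw,X,W.round(1),"top",proj("top",W).round(1),"side",proj("side",W).round(1))
print("obs Lcap",t(238,93),s(181,255),"Rsock",t(468,128),s(293,145))
E
python3 m5.py
```

```text
pin top (array([467.7, 274.7, 149.2]), array([ 0.1,  0.3, -0.2, -0. ]))
Ljaw tip (array([524.5, 288. , 143.6]), array([-0. , -0.2,  0.1,  0. ]))
Rjaw tip (array([519.5, 248.1, 145. ]), array([ 0. ,  0.1, -0.1, -0. ]))
Lcap (array([585.2, 281.7, 129.2]), array([-0.1, -0.4,  0.3,  0. ]))
Lsock-? tongue end top L (array([567.1, 266.8, 141. ]), array([ 0.,  0., -0., -0.]))
tongue end top R (array([557.9, 197.3,  99.7]), array([-0. , -0.2,  0.1,  0. ]))
Rsocket (array([575.3, 197.7,  82.3]), array([-0.2, -1.1,  0.8,  0.1]))
pin [161 296] [467.3 275.6 149. ]
Lj [156 276] [502.4 286.3 147.4]
Rj [174 279] [497.4 254.  147.2]
Lcap [164 231] [583.5 279.2 134. ]
Rcap [220 239] [571.9 186.   93.5]
side pin [337 380] [467.2 273.8 149.1]
side Lj [307 386] [500.7 290.5 147. ]
side Rj [318 363] [495.9 254.3 146.2]
side Lcap [245 373] [585.3 281.9 130.1]
side Rsock [273 346] [574.5 202.8  88.2]
grasp pt [402.86969998 285.62688608 143.26420493] pin pred [470.19176251 276.05371719 143.57134282] nip pred [517.71321842 269.2961862  143.78814603]
-0.121 (-98, 40, 128) [582.9 270.8 128. ] top [169.7 231.6]
[... 291 characters left out ...]
 128. ] top [169.1 231.3] side [249. 368.]
-0.133 (-98, -40, 88) [573.  192.6  88. ] top [217.6 238.7] side [276.2 341.2]
-0.133 (-98, 47, 128) [584.5 278.9 128. ] top [165.4 230.7] side [246.5 372.2]
-0.133 (-98, -31, 88) [574.2 201.6  88. ] top [213. 238.] side [273.5 345.8]
-0.145 (-98, 40, 128) [584.2 273.  128. ] top [168.6 230.9] side [248.2 368.6]
-0.145 (-98, -40, 88) [572.6 193.9  88. ] top [217.  238.8] side [276.1 341.9]
-0.145 (-98, 47, 128) [585.2 280.  128. ] top [164.8 230.3] side [245.7 372.8]
-0.145 (-98, -31, 88) [573.9 202.8  88. ] top [212.4 238.1] side [273.4 346.5]
obs Lcap [163.70454545 230.75      ] [244.875 373.375] Rsock [215.97727273 238.70454545] [272.875 345.875]
```

```bash
python3 - <<'E'
from h import *
delta([421.7,298,285.5],-0.143)
E
```

```text
t 6.6333 pos [402.3 286.3 298.3] w 57.9 F [ 0.3  0.  -1.8] M [-0.02  0.    0.02]
shift cm [-1.75  1.28 -1.44] rot deg [-0.21  0.1  -0.26] f -1
tool axes (cols x,y,z)
 [[-0.99   0.004 -0.141]
 [ 0.141 -0.004 -0.99 ]
 [-0.005 -1.     0.004]]
```

```bash
python3 -m pendant '[[[-0.6,0.5,-0.5],[-0.1,0,-0.2],5.8],[[-0.6,0.5,-0.5],[0,0,0],5.8],[[-0.5,0.2,-0.4],[0,0,0],5.8],[[0,0,0],[0,0,0],5.8],[[0,0,0],[0,0,0],5.8]]'; python3 - <<'E'
from h import *
delta([421.7,298,285.5],-0.143)
E
```

```text
time_s: 7.05
tool_pos: [425.6, 299.2, 289.6]
orientation: [0.053, 0.707, -0.704, -0.048]
contact_force: [-0.2, -0.3, -2.5]
gripper_width: 58.0
t 7.05 pos [425.6 299.2 289.6] w 58.0 F [-0.2 -0.3 -2.5] M [-0.05  0.03  0.02]
shift cm [0.37 0.41 0.17] rot deg [ 0.25  0.01 -0.43] f -1
tool axes (cols x,y,z)
 [[-0.99   0.008 -0.142]
 [ 0.142  0.003 -0.99 ]
 [-0.008 -1.    -0.004]]
```

```bash
python3 -m pendant '[[[0,0.4,0.15],[0.2,0,-0.3],5.8],[[0,0,0],[0,0,0],5.8],[[0,0,0],[0,0,0],5.8]]'; python3 - <<'E'
from h import *
delta([421.7,298,285.5],-0.143)
p,d=r.read_camera("top");np.save("top6.npy",d)
cv2.imwrite("pics/top6c.png",cv2.resize(p[210:320,120:240],None,fx=5,fy=5,interpolation=cv2.INTER_CUBIC))
p,d=r.read_camera("side");np.save("side6.npy",d)
cv2.imwrite("pics/side6c.png",cv2.resize(p[310:440,210:350],None,fx=4.5,fy=4.5,interpolation=cv2.INTER_CUBIC))
print(r.sense()['tool_pos'])
E
```

```text
time_s: 7.3
tool_pos: [425.6, 297.8, 285.5]
orientation: [0.051, 0.706, -0.705, -0.05]
contact_force: [0.2, 0.8, -2.0]
gripper_width: 58.1
t 7.3 pos [425.6 297.8 285.5] w 58.1 F [ 0.2  0.8 -2. ] M [ 0.01 -0.04  0.  ]
shift cm [0.39 0.   0.04] rot deg [ 0.05  0.03 -0.12] f -1
tool axes (cols x,y,z)
 [[-0.99   0.002 -0.142]
 [ 0.142  0.    -0.99 ]
 [-0.002 -1.    -0.001]]
[425.48318687 297.73884323 285.51295617]
```

View pics/top6c.png

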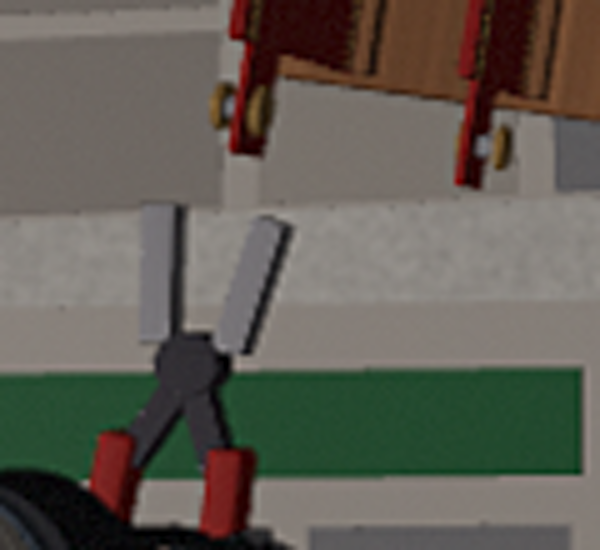

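View pics/side6c.png

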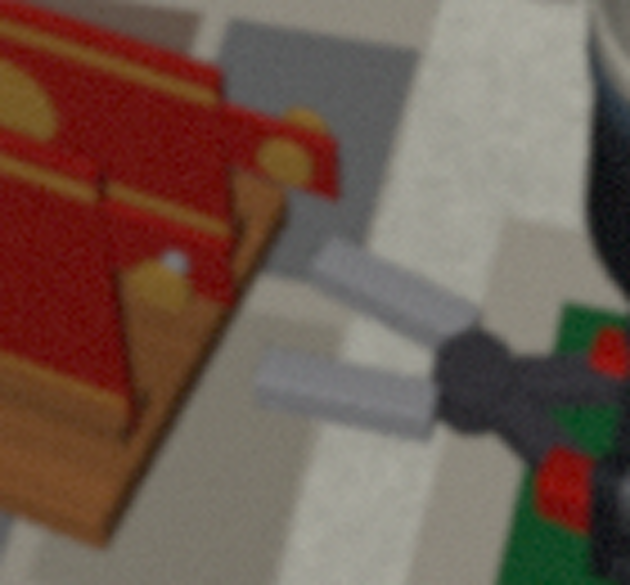

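```bash
python3 -m pendant '[[[-0.6,0,0],[0,0,0],5.8],[[-0.6,0,0],[0,0,0],5.8],[[-0.6,0,0],[0,0,0],5.8],[[0,0,0],[0,0,0],5.8]]'; python3 - <<'E'
from h import *
delta([471.2,290.9,285.5],-0.143)
E
```

```text
time_s: 7.73
tool_pos: [444.8, 295.0, 285.9]
orientation: [0.051, 0.706, -0.705, -0.049]
contact_force: [0.2, -0.1, -2.1]
gripper_width: 58.0
t 7.7333 pos [444.8 295.  285.9] w 58.0 F [ 0.2 -0.1 -2.1] M [-0.07  0.03 -0.03]
shift cm [-2.67  0.04  0.04] rot deg [ 0.05  0.08 -0.14] f -1
tool axes (cols x,y,z)
 [[-0.99   0.003 -0.141]
 [ 0.141  0.    -0.99 ]
 [-0.003 -1.    -0.001]]
```

```bash
python3 -m pendant '[[[-0.6,0,0],[0,0,0],5.8],[[-0.6,0,0],[0,0,0],5.8],[[-0.6,0,0],[0,0,0],5.8],[[-0.6,0,0],[0,0,0],5.8],[[0,0,0],[0,0,0],5.8]]'; python3 - <<'E'
from h import *
delta([471.2,290.9,285.5],-0.143)
p,d=r.read_camera("top");np.save("top7.npy",d)
cv2.imwrite("pics/top7c.png",cv2.resize(p[200:310,120:240],None,fx=5,fy=5,interpolation=cv2.INTER_CUBIC))
E
```

```text
time_s: 8.15
tool_pos: [471.8, 291.0, 285.9]
orientation: [0.051, 0.706, -0.705, -0.049]
contact_force: [-0.3, -0.1, -2.2]
gripper_width: 58.3
t 8.15 pos [471.8 291.  285.9] w 58.3 F [-0.3 -0.1 -2.2] M [ 0.01 -0.04 -0.01]
shift cm [0.06 0.04 0.02] rot deg [ 0.07  0.04 -0.17] f -1
tool axes (cols x,y,z)
 [[-0.99   0.003 -0.142]
 [ 0.142  0.001 -0.99 ]
 [-0.003 -1.    -0.001]]
```

View pics/top7c.png

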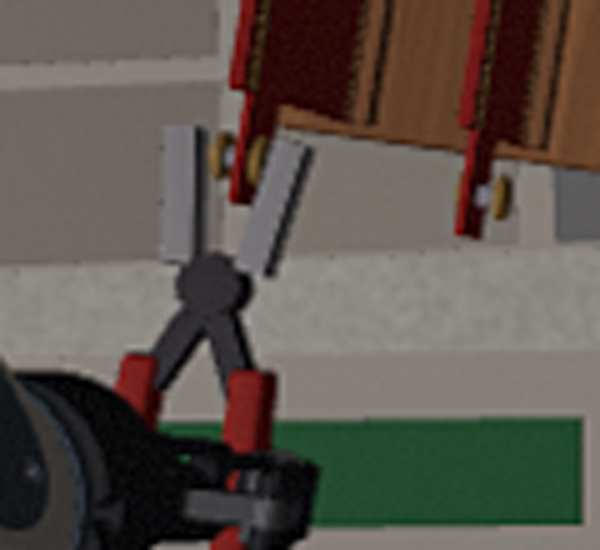

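```bash
python3 -m pendant '[[[0,0,0.3],[0,0,0],5.6],[[0,0,0],[0,0,0],5.2],[[0,0,0],[0,0,0],4.8],[[0,0,0],[0,0,0],4.8],[[0,0,0],[0,0,0],4.8]]'; python3 - <<'E'
from h import *
delta([471.2,290.9-3,285.5],-0.143)
p,d=r.read_camera("top");np.save("top8.npy",d)
cv2.imwrite("pics/top8c.png",cv2.resize(p[200:310,120:240],None,fx=5,fy=5,interpolation=cv2.INTER_CUBIC))
E
```

```text
time_s: 8.62
tool_pos: [470.3, 288.2, 285.8]
orientation: [0.051, 0.706, -0.705, -0.049]
contact_force: [0.7, 0.2, -0.7]
gripper_width: 48.2
t 8.6167 pos [470.3 288.2 285.8] w 48.2 F [ 0.7  0.2 -0.7] M [ 0.1  -0.03  0.02]
shift cm [-0.09  0.03  0.01] rot deg [ 0.09  0.1  -0.13] f -1
tool axes (cols x,y,z)
 [[-0.99   0.002 -0.141]
 [ 0.141  0.001 -0.99 ]
 [-0.002 -1.    -0.002]]
```

View pics/top8c.png

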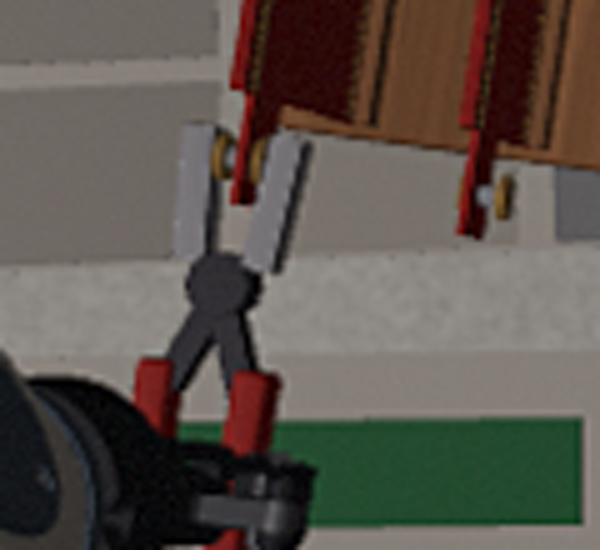

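```bash
python3 -m pendant '[[[0,0,0.1],[0,0,0],4.5],[[0,0,0.1],[0,0,0],4.2],[[0,0,0.1],[0,0,0],3.9],[[0,0,0],[0,0,0],3.7],[[0,0,0],[0,0,0],3.65],[[0,0,0],[0,0,0],3.65],[[0,0,0],[0,0,0],3.65]]'; python3 - <<'E'
from h import *
delta([471.2,290.9-6,285.5],-0.143)
p,d=r.read_camera("top");np.save("top9.npy",d)
cv2.imwrite("pics/top9c.png",cv2.resize(p[200:310,120:240],None,fx=5,fy=5,interpolation=cv2.INTER_CUBIC))
p,d=r.read_camera("side")
cv2.imwrite("pics/side9c.png",cv2.resize(p[300:430,200:340],None,fx=4.5,fy=4.5,interpolation=cv2.INTER_CUBIC))
E
```

```text
time_s: 9.25
tool_pos: [468.5, 285.0, 285.7]
orientation: [0.05, 0.706, -0.705, -0.05]
contact_force: [-1.6, 1.6, -0.6]
gripper_width: 37.1
t 9.25 pos [468.5 285.  285.7] w 37.1 F [-1.6  1.6 -0.6] M [0.24 0.22 0.16]
shift cm [-0.27  0.02 -0.02] rot deg [0.03 0.13 0.  ] f -1
tool axes (cols x,y,z)
 [[-0.99   0.    -0.14 ]
 [ 0.14   0.001 -0.99 ]
 [ 0.    -1.    -0.001]]
```

View pics/top9c.png

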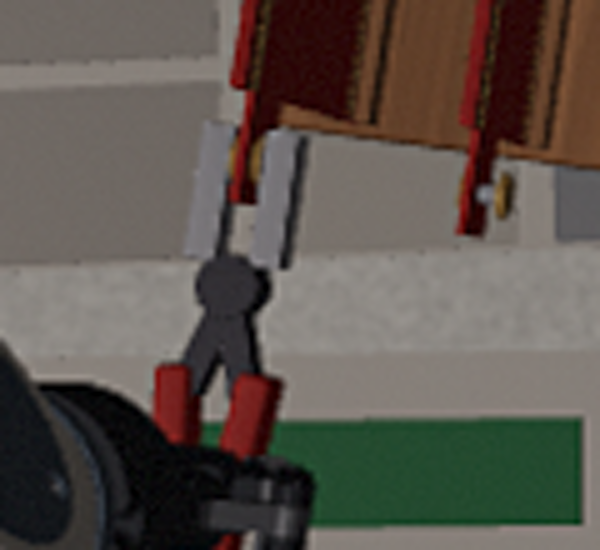

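View pics/side9c.png

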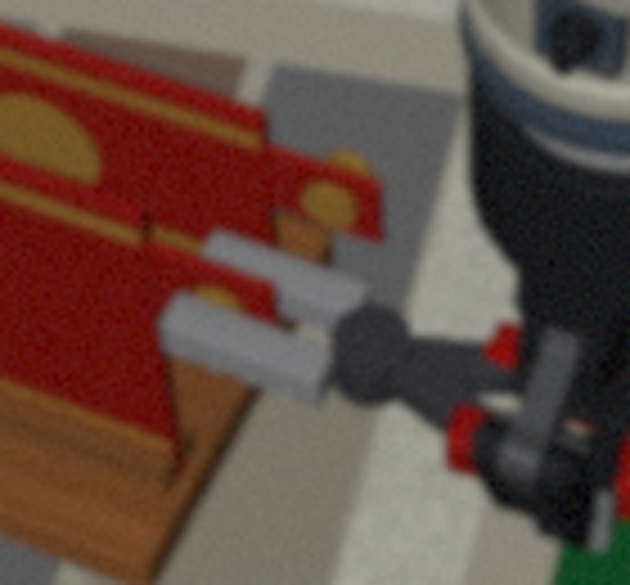

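```bash
python3 -m pendant '[[[0,0,0],[0,0,0],3.4],[[0,0,0],[0,0,0],3.4],[[0,0,0],[0,0,0],3.4]]'
```

```text
time_s: 9.6
tool_pos: [468.5, 285.1, 285.7]
orientation: [0.05, 0.706, -0.705, -0.05]
contact_force: [-2.0, 1.7, -0.6]
gripper_width: 35.2
```

```bash
python3 -m pendant '[[[0,0,0],[0,0,0],4.4],[[0,0,0],[0,0,0],5.2],[[0,0,0],[0,0,0],5.7],[[0,0,0],[0,0,0],5.8],[[0.5,0,0],[0,0,0],5.8],[[0.6,0,0],[0,0,0],5.8],[[0.6,0,0],[0,0,0],5.8]]'; python3 - <<'E'
from h import *
delta([471.2,290.9-6,285.5],-0.143)
p,d=r.read_camera("top")
cv2.imwrite("pics/top10c.png",cv2.resize(p[200:310,120:240],None,fx=5,fy=5,interpolation=cv2.INTER_CUBIC))
p,d=r.read_camera("side")
cv2.imwrite("pics/side10c.png",cv2.resize(p[300:430,200:340],None,fx=4.5,fy=4.5,interpolation=cv2.INTER_CUBIC))
E
```

```text
time_s: 10.18
tool_pos: [452.4, 286.8, 285.6]
orientation: [0.051, 0.706, -0.705, -0.05]
contact_force: [0.2, 0.0, -2.7]
gripper_width: 57.8
t 10.1833 pos [452.4 286.8 285.6] w 57.8 F [ 0.2  0.  -2.7] M [0.05 0.02 0.03]
shift cm [-1.89  0.01 -0.08] rot deg [ 0.04  0.01 -0.13] f -1
tool axes (cols x,y,z)
 [[-0.99   0.002 -0.142]
 [ 0.142  0.    -0.99 ]
 [-0.002 -1.    -0.001]]
```

View pics/top10c.png

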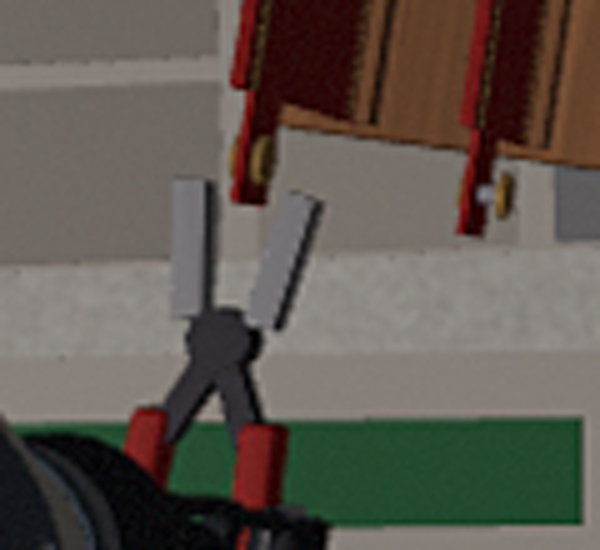

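View pics/side10c.png

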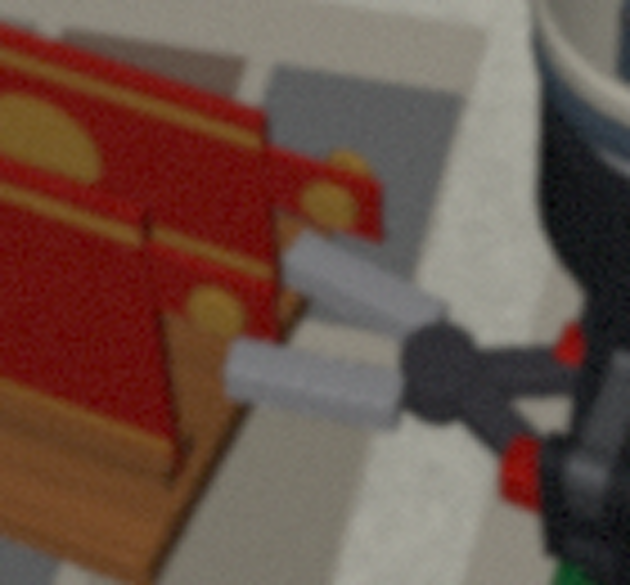

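```bash
python3 -m pendant '[[[1.3,0,0],[0,0,0],5.8],[[1.4,0,0],[0,0,0],5.8],[[1.3,0,0],[0,0,0],5.8],[[0,0,1.3],[0,0,0],5.8],[[0,0,1.6],[0,0,0],5.8],[[0,0.7,1.6],[0,0,0],5.8],[[0,1.1,1.6],[0,0,0],5.8],[[0,1.1,1.2],[0,0,0],5.8],[[0,0.7,0],[0,0,0],5.8],[[0,0,0],[0,0,0],5.8]]'; python3 - <<'E'
from h import *
delta([400.4,217.3,245.5],-0.143)
E
```

```text
time_s: 11.12
tool_pos: [391.7, 217.2, 249.6]
orientation: [0.049, 0.706, -0.705, -0.047]
contact_force: [-0.7, 1.0, -2.3]
gripper_width: 58.1
t 11.1167 pos [391.7 217.2 249.6] w 58.1 F [-0.7  1.  -2.3] M [-0.02  0.02  0.02]
shift cm [-0.86  0.41 -0.12] rot deg [ 0.06  0.42 -0.15] f -1
tool axes (cols x,y,z)
 [[-0.991  0.003 -0.135]
 [ 0.135  0.001 -0.991]
 [-0.003 -1.    -0.001]]
```

```bash
python3 -m pendant '[[[-0.7,0.3,-0.1],[0,0.4,0],5.8],[[-0.7,0.1,0],[0,0,0],5.8],[[-0.7,0,0],[0,0,0],5.8],[[0,0,0],[0,0,0],5.8],[[0,0,0],[0,0,0],5.8]]'; python3 - <<'E'
from h import *
delta([459.8,208.7,245.5],-0.143)
p,d=r.read_camera("top")
cv2.imwrite("pics/top11c.png",cv2.resize(p[210:320,150:270],None,fx=5,fy=5,interpolation=cv2.INTER_CUBIC))
p,d=r.read_camera("side")
cv2.imwrite("pics/side11c.png",cv2.resize(p[300:430,220:360],None,fx=4.5,fy=4.5,interpolation=cv2.INTER_CUBIC))
E
```

```text
time_s: 11.53
tool_pos: [416.0, 217.1, 246.5]
orientation: [0.052, 0.706, -0.704, -0.048]
contact_force: [0.2, -0.7, -2.0]
gripper_width: 58.1
t 11.5333 pos [416.  217.1 246.5] w 58.1 F [ 0.2 -0.7 -2. ] M [-0.02  0.04  0.07]
shift cm [-4.46  0.12  0.22] rot deg [ 0.17  0.07 -0.31] f -1
tool axes (cols x,y,z)
 [[-0.99   0.006 -0.141]
 [ 0.141  0.002 -0.99 ]
 [-0.005 -1.    -0.003]]
```

View pics/top11c.png

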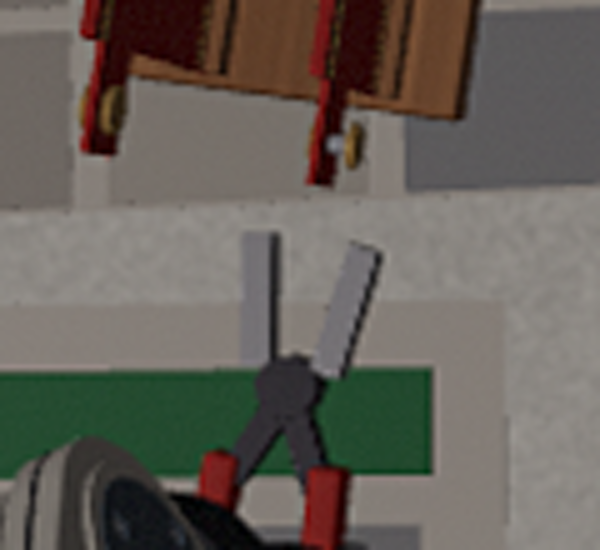

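View pics/side11c.png

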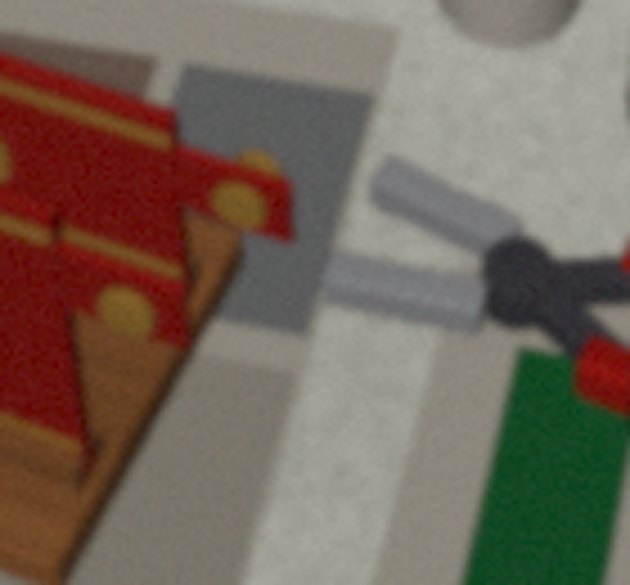

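```bash
python3 -m pendant '[[[0,0.1,0.22],[0.1,0,-0.2],5.8],[[-0.4,0,0],[0,0,0],5.8],[[-0.6,0,0],[0,0,0],5.8],[[-0.6,0,0],[0,0,0],5.8],[[0,0,0],[0,0,0],5.8]]'; python3 - <<'E'
from h import *
delta([459.8,208.7,245.5],-0.143)
E
```

```text
time_s: 12.05
tool_pos: [432.1, 212.5, 245.7]
orientation: [0.05, 0.706, -0.705, -0.049]
contact_force: [-0.7, -0.4, -1.1]
gripper_width: 57.8
t 12.05 pos [432.1 212.5 245.7] w 57.8 F [-0.7 -0.4 -1.1] M [-0.04  0.03 -0.04]
shift cm [-2.8   0.03 -0.01] rot deg [ 0.06  0.14 -0.09] f -1
tool axes (cols x,y,z)
 [[-0.99   0.002 -0.14 ]
 [ 0.14   0.001 -0.99 ]
 [-0.002 -1.    -0.001]]
```

```bash
python3 -m pendant '[[[-0.6,0,0],[0,0,0],5.8],[[-0.6,0,0],[0,0,0],5.8],[[-0.6,0,0],[0,0,0],5.8],[[-0.6,0,0],[0,0,0],5.8],[[-0.2,0,0],[0,0,0],5.8],[[0,0,0],[0,0,0],5.8]]'; python3 - <<'E'
from h import *
delta([459.8,208.7,245.5],-0.143)
p,d=r.read_camera("top")
cv2.imwrite("pics/top12c.png",cv2.resize(p[200:310,150:270],None,fx=5,fy=5,interpolation=cv2.INTER_CUBIC))
p,d=r.read_camera("side")
cv2.imwrite("pics/side12c.png",cv2.resize(p[280:410,220:360],None,fx=4.5,fy=4.5,interpolation=cv2.INTER_CUBIC))
E
```

```text
time_s: 12.55
tool_pos: [461.6, 208.2, 245.7]
orientation: [0.051, 0.706, -0.705, -0.049]
contact_force: [0.8, -0.2, -1.4]
gripper_width: 58.0
t 12.55 pos [461.6 208.2 245.7] w 58.0 F [ 0.8 -0.2 -1.4] M [-0.03  0.05 -0.02]
shift cm [ 0.18  0.02 -0.03] rot deg [ 0.08  0.09 -0.12] f -1
tool axes (cols x,y,z)
 [[-0.99   0.002 -0.141]
 [ 0.141  0.001 -0.99 ]
 [-0.002 -1.    -0.001]]
```

View pics/top12c.png

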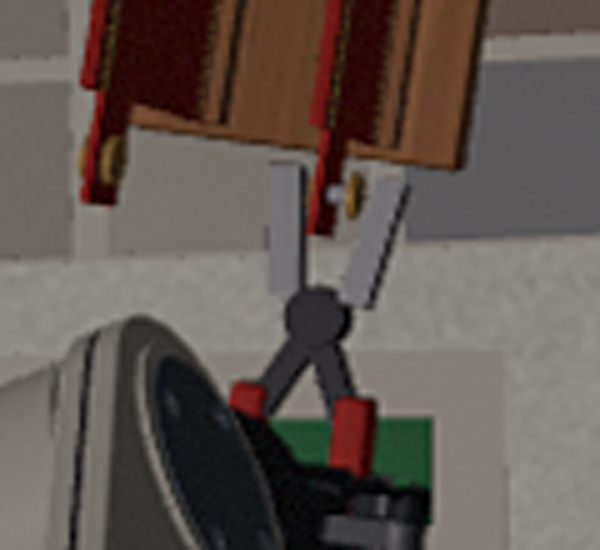

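View pics/side12c.png

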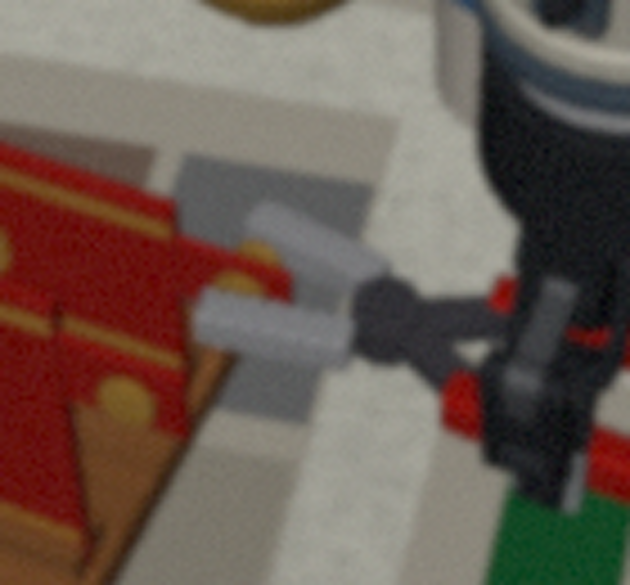

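```bash
python3 -m pendant '[[[0,0,0],[0,0,0],5.4],[[0,0,0],[0,0,0],5.0],[[0,0,0],[0,0,0],4.8],[[0,0,-0.1],[0,0,0],4.5],[[0,0,-0.1],[0,0,0],4.2],[[0,0,-0.1],[0,0,0],3.9],[[0,0,0],[0,0,0],3.7],[[0,0,0],[0,0,0],3.5],[[0,0,0],[0,0,0],3.4],[[0,0,0],[0,0,0],3.4],[[0,0,0],[0,0,0],3.4]]'; python3 - <<'E'
from h import *
delta([459.8,208.7,245.5],-0.143)
p,d=r.read_camera("top")
cv2.imwrite("pics/top13c.png",cv2.resize(p[200:310,150:270],None,fx=5,fy=5,interpolation=cv2.INTER_CUBIC))
E
```

```text
time_s: 13.57
tool_pos: [459.0, 211.5, 245.5]
orientation: [-0.049, -0.705, 0.706, 0.05]
contact_force: [-1.9, -0.6, -0.1]
gripper_width: 35.0
t 13.5667 pos [459.  211.5 245.5] w 35.0 F [-1.9 -0.6 -0.1] M [-0.    0.2   0.03]
shift cm [-0.12 -0.    0.27] rot deg [-0.05  0.19  0.11] f -1
tool axes (cols x,y,z)
 [[-0.99  -0.002 -0.139]
 [ 0.139 -0.001 -0.99 ]
 [ 0.002 -1.     0.001]]
```

View pics/top13c.png

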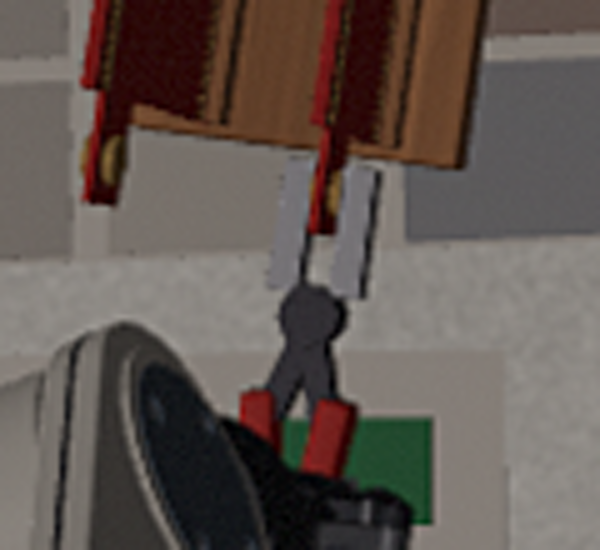

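Jaws closed on the stud around (325,195) in the crop; the cap looks flush. Open and back out.

```bash
python3 -m pendant '[[[0,0,0],[0,0,0],4.4],[[0,0,0],[0,0,0],5.2],[[0,0,0],[0,0,0],5.7],[[0,0,0],[0,0,0],5.8],[[0.6,0,0],[0,0,0],5.8],[[0.8,0,0],[0,0,0],5.8],[[1,0,0],[0,0,0],5.8],[[1,0,0],[0,0,0],5.8],[[1,0,0],[0,0,0],5.8]]'; python3 - <<'E'
from h import *
delta([399,217,245.5],-0.143)
p,d=r.read_camera("top")
cv2.imwrite("pics/top14c.png",cv2.resize(p[200:310,150:270],None,fx=5,fy=5,interpolation=cv2.INTER_CUBIC))
E
```

```text
time_s: 14.37
tool_pos: [414.1, 218.0, 245.5]
orientation: [0.051, 0.706, -0.705, -0.049]
contact_force: [-0.6, 0.2, -2.4]
gripper_width: 57.9
t 14.3667 pos [414.1 218.  245.5] w 57.9 F [-0.6  0.2 -2.4] M [ 0.01 -0.07  0.02]
shift cm [1.48 0.   0.32] rot deg [ 0.07  0.07 -0.12] f -1
tool axes (cols x,y,z)
 [[-0.99   0.002 -0.141]
 [ 0.141  0.001 -0.99 ]
 [-0.002 -1.    -0.001]]
```

View pics/top14c.png

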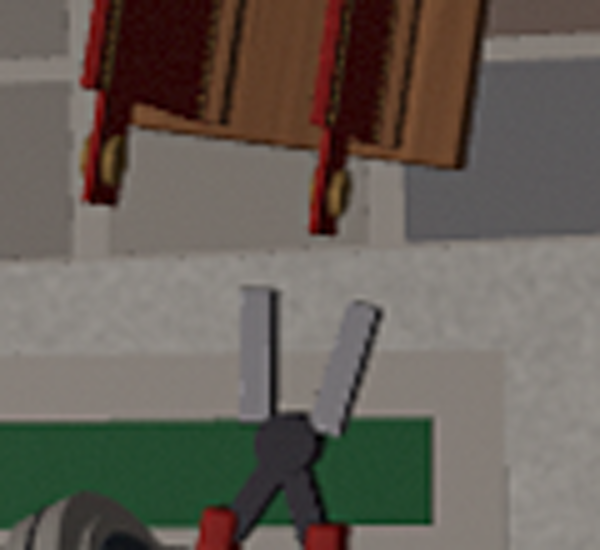

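```bash
python3 -m pendant '[[[0.5,-1.5,0],[0,0,0],5.8],[[0.5,-2.3,0],[0,0,0],5.8],[[0,-2.6,0],[0,0,0],5.8],[[0,-2.7,0],[0,0,0],5.8],[[0,-2.7,0.5],[0,0,0],5.8],[[0,-2.5,1],[0,0,0],5.8],[[0,-1.8,1.6],[0,-0.5,0],5.8],[[0,-0.6,2],[0,-0.5,0],5.8],[[0,0,2.4],[0,-0.5,0],5.8],[[-0.4,0,2.7],[0,-0.6,0],5.8],[[-0.6,0,2.7],[0,-0.6,0],5.8],[[-0.7,0,2.7],[0,-0.6,0],5.8]]'; python3 - <<'E'
from h import *
delta([557.5,-229,420],-0.06)
E
```

```text
time_s: 15.42
tool_pos: [391.5, 62.4, 420.6]
orientation: [-0.023, -0.706, 0.707, 0.024]
contact_force: [1.2, 0.8, -2.1]
gripper_width: 57.9
t 15.4167 pos [391.5  62.4 420.6] w 57.9 F [ 1.2  0.8 -2.1] M [ 0.01 -0.    0.01]
shift cm [-18.47   0.08  27.99] rot deg [-0.12 -0.31  0.09] f -1
tool axes (cols x,y,z)
 [[-0.998 -0.002 -0.065]
 [ 0.065 -0.002 -0.998]
 [ 0.002 -1.     0.002]]
```

```bash
python3 -m pendant '[[[-1.7,0,2.6],[0,0,0],5.8],[[-1.7,0,2.6],[0,0,0],5.8],[[-1.7,0,2.6],[0,0,0],5.8],[[-1.7,0,2.6],[0,0,0],5.8],[[-1.7,0,2.6],[0,0,0],5.8],[[-1.7,0,2.6],[0,0,0],5.8],[[-1.7,0,2.6],[0,0,0],5.8],[[-1.7,0,2.6],[0,0,0],5.8],[[-1.5,0,2.3],[0,0,0],5.8],[[-1,0,1.6],[0,0,0],5.8],[[0,0,0],[0,0,0],5.8],[[0,0,0],[0,0,0],5.8]]'; python3 - <<'E'
from h import *
delta([557.5,-229,260],-0.06)
E
```

```text
time_s: 16.42
tool_pos: [534.6, -208.6, 418.4]
orientation: [-0.022, -0.706, 0.708, 0.024]
contact_force: [-0.7, 0.1, -1.7]
gripper_width: 58.2
t 16.4167 pos [ 534.6 -208.6  418.4] w 58.2 F [-0.7  0.1 -1.7] M [ 0.   -0.    0.05]
shift cm [-2.48 15.83  1.84] rot deg [-0.14 -0.28  0.22] f -1
tool axes (cols x,y,z)
 [[-0.998 -0.004 -0.065]
 [ 0.065 -0.002 -0.998]
 [ 0.004 -1.     0.002]]
```

```bash
python3 -m pendant '[[[-0.6,2,0.5],[0,0,0.2],5.8],[[-0.6,2.4,0.5],[0,0,0],5.8],[[-0.6,2.4,0.4],[0,0,0],5.8],[[-0.5,2.4,0.3],[0,0,0],5.8],[[0,2.2,0],[0,0,0],5.8],[[0,1.8,0],[0,0,0],5.8],[[0,1,0],[0,0,0],5.8],[[0,0,0],[0,0,0],5.8],[[0,0,0],[0,0,0],5.8]]'; python3 - <<'E'
from h import *
delta([557.5,-229,197],-0.06)
p,d=r.read_camera("top")
cv2.imwrite("pics/top15c.png",cv2.resize(p[170:300,380:500],None,fx=4.5,fy=4.5,interpolation=cv2.INTER_CUBIC))
p,d=r.read_camera("side")
cv2.imwrite("pics/side15c.png",cv2.resize(p[80:260,250:450],None,fx=3,fy=3,interpolation=cv2.INTER_CUBIC))
E
```

```text
time_s: 17.17
tool_pos: [553.6, -219.0, 272.5]
orientation: [-0.02, -0.707, 0.707, 0.021]
contact_force: [0.5, 0.3, -1.0]
gripper_width: 57.9
t 17.1667 pos [ 553.6 -219.   272.5] w 57.9 F [ 0.5  0.3 -1. ] M [-0.   -0.02 -0.01]
shift cm [-0.46  7.55  0.97] rot deg [-0.05  0.08  0.07] f -1
tool axes (cols x,y,z)
 [[-0.998 -0.001 -0.059]
 [ 0.059 -0.001 -0.998]
 [ 0.001 -1.     0.001]]
```

View pics/top15c.png

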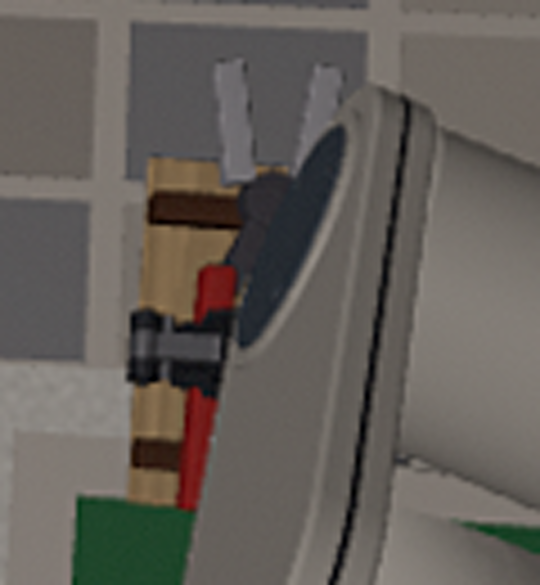

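View pics/side15c.png

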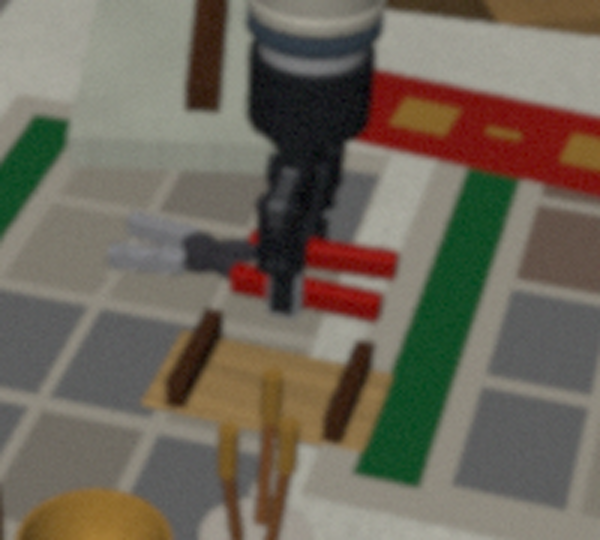

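```bash
python3 -m pendant '[[[-0.2,1,0.5],[0,0,0],5.8],[[-0.2,1.5,0.4],[0,0,0],5.8],[[0,1.5,0],[0,0,0],5.8],[[0,1.3,0],[0,0,0],5.8],[[0,0.8,0],[0,0,0],5.8],[[0,0.4,0],[0,0,0],5.8],[[0,0,0],[0,0,0],5.8]]'; python3 - <<'E'
from h import *
delta([557.5,-229,197],-0.06)
E
```

```text
time_s: 17.85
tool_pos: [560.6, -232.1, 207.4]
orientation: [-0.025, -0.705, 0.709, 0.017]
contact_force: [-0.2, 0.3, -1.5]
gripper_width: 57.9
t 17.85 pos [ 560.6 -232.1  207.4] w 57.9 F [-0.2  0.3 -1.5] M [0.02 0.01 0.02]
shift cm [ 0.34  1.03 -0.29] rot deg [-0.33  0.04 -0.65] f -1
tool axes (cols x,y,z)
 [[-0.998  0.011 -0.059]
 [ 0.059 -0.006 -0.998]
 [-0.011 -1.     0.006]]
```

```bash
python3 -m pendant '[[[0.3,0.3,-0.2],[-0.2,0,-0.5],5.8],[[0,0.3,0],[0,0,0],5.8],[[0,0.2,0],[0,0,0],5.8],[[0,0,0],[0,0,0],5.8],[[0,0,0],[0,0,0],5.8]]'; python3 - <<'E'
from h import *
delta([557.5,-229,197],-0.06)
p,d=r.read_camera("side");P=cloud("side",d)
cv2.imwrite("pics/side16c.png",cv2.resize(p[130:260,250:450],None,fx=3.5,fy=3.5,interpolation=cv2.INTER_CUBIC))
hsv=cv2.cvtColor(p,cv2.COLOR_BGR2HSV);red=((hsv[...,0]<8)|(hsv[...,0]>172))&(hsv[...,1]>150)
m=red&(abs(P[...,1]+227)<50)&(abs(P[...,0]-545)<70)&(P[...,2]>38)
Q=P[m]; print(len(Q))
for a in range(480,620,15):
    q=Q[(Q[:,0]>=a)&(Q[:,0]<a+15)]
    if len(q)>5: print(a,len(q),np.percentile(q[:,2],[50,90]).round(1))
E
```

```text
time_s: 18.27
tool_pos: [558.0, -230.2, 199.6]
orientation: [-0.022, -0.706, 0.708, 0.02]
contact_force: [0.1, -0.6, -0.7]
gripper_width: 58.0
t 18.2667 pos [ 558.  -230.2  199.6] w 58.0 F [ 0.1 -0.6 -0.7] M [ 0.01  0.06 -0.01]
shift cm [ 0.06  0.26 -0.12] rot deg [-0.15  0.03 -0.2 ] f -1
tool axes (cols x,y,z)
 [[-0.998  0.003 -0.06 ]
 [ 0.06  -0.003 -0.998]
 [-0.003 -1.     0.003]]
519
495 95 [49.5 52.6]
510 120 [49.7 53.2]
525 113 [48.3 53. ]
540 102 [50.  53.9]
570 33 [46.3 52.5]
585 51 [49.1 53. ]
```

View pics/side16c.png

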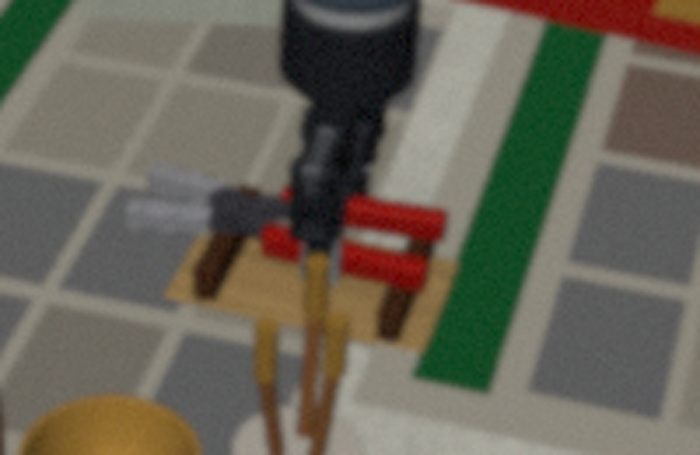

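```bash
python3 -m pendant '[[[0,0.2,-0.1],[-0.1,0,-0.2],5.8],[[0,0.15,0],[0,0,0],5.8],[[0,0,0],[0,0,0],5.8],[[0,0,0],[0,0,0],5.8]]'; python3 - <<'E'
from h import *
delta([557.5,-229,197],-0.06)
E
```

```text
time_s: 18.65
tool_pos: [558.6, -229.1, 196.8]
orientation: [-0.021, -0.706, 0.707, 0.02]
contact_force: [-0.5, 0.7, -1.9]
gripper_width: 58.0
t 18.65 pos [ 558.6 -229.1  196.8] w 58.0 F [-0.5  0.7 -1.9] M [ 0.04  0.06 -0.05]
shift cm [ 0.11 -0.02 -0.01] rot deg [-0.07  0.04 -0.08] f -1
tool axes (cols x,y,z)
 [[-0.998  0.001 -0.059]
 [ 0.059 -0.001 -0.998]
 [-0.001 -1.     0.001]]
```

```bash
python3 -m pendant '[[[0,0.12,0],[0,0,0],5.8],[[0,0.1,0],[0,0,0],5.8],[[0,0,0],[0,0,0],5.8],[[0,0,0],[0,0,0],5.8]]'; python3 - <<'E'
from h import *
delta([557.5,-229,195],-0.06)
E
```

```text
time_s: 18.98
tool_pos: [558.7, -229.2, 194.7]
orientation: [-0.022, -0.706, 0.707, 0.02]
contact_force: [0.2, 0.9, -1.2]
gripper_width: 58.2
t 18.9833 pos [ 558.7 -229.2  194.7] w 58.2 F [ 0.2  0.9 -1.2] M [ 0.04 -0.01 -0.  ]
shift cm [ 0.12 -0.03 -0.01] rot deg [-0.08  0.04 -0.11] f -1
tool axes (cols x,y,z)
 [[-0.998  0.002 -0.059]
 [ 0.059 -0.002 -0.998]
 [-0.002 -1.     0.001]]
```

```bash
python3 -m pendant '[[[0,0.12,0],[0,0,0],5.8],[[0,0.05,0],[0,0,0],5.8],[[0,0,0],[0,0,0],5.8]]'; python3 - <<'E'
from h import *
f=[]
for i in range(4): r.read_camera("side"); f.append(r.sense()['contact_force'][2].round(2))
print(f); delta([557.5,-229,194],-0.06)
E
```

```text
time_s: 19.23
tool_pos: [558.9, -229.2, 194.2]
orientation: [-0.022, -0.706, 0.707, 0.02]
contact_force: [-0.2, -0.3, -2.3]
gripper_width: 58.2
[np.float64(-1.35), np.float64(1.23), np.float64(1.36), np.float64(0.95)]
t 19.4333 pos [ 559.  -229.2  194.1] w 58.0 F [0.1 0.2 1. ] M [0.04 0.07 0.02]
shift cm [ 0.15  0.01 -0.01] rot deg [-0.09  0.03 -0.15] f -1
tool axes (cols x,y,z)
 [[-0.998  0.002 -0.059]
 [ 0.059 -0.002 -0.998]
 [-0.003 -1.     0.001]]
```

```bash
python3 -m pendant '[[[0,0,0],[0,0,0],6.0],[[0,0,0],[0,0,0],6.2],[[0,0,0],[0,0,0],6.5],[[0,0,0],[0,0,0],7.2],[[0,0,0],[0,0,0],8.0],[[0,0,0],[0,0,0],8.5],[[0,0,0],[0,0,0],8.5],[[0,0,0],[0,0,0],8.5]]'; python3 - <<'E'
from h import *
delta([557.5,-229,194],-0.06)
p,d=r.read_camera("top");P=cloud("top",d)
cv2.imwrite("pics/top17c.png",cv2.resize(p[170:300,380:500],None,fx=4.5,fy=4.5,interpolation=cv2.INTER_CUBIC))
p,d=r.read_camera("side");P=cloud("side",d)
cv2.imwrite("pics/side17c.png",cv2.resize(p[130:260,250:450],None,fx=3.5,fy=3.5,interpolation=cv2.INTER_CUBIC))
E
```

```text
time_s: 20.1
tool_pos: [559.3, -229.4, 193.9]
orientation: [-0.022, -0.706, 0.707, 0.02]
contact_force: [0.8, -0.8, -0.0]
gripper_width: 85.1
t 20.1 pos [ 559.3 -229.4  193.9] w 85.1 F [ 0.8 -0.8 -0. ] M [ 0.02  0.04 -0.06]
shift cm [ 0.19 -0.01 -0.03] rot deg [-0.1   0.03 -0.19] f -1
tool axes (cols x,y,z)
 [[-0.998  0.003 -0.059]
 [ 0.059 -0.002 -0.998]
 [-0.003 -1.     0.002]]
```

View pics/side17c.png

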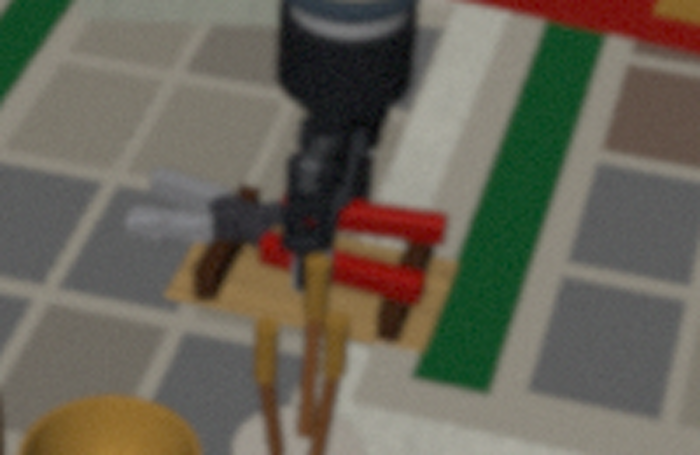

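View pics/top17c.png

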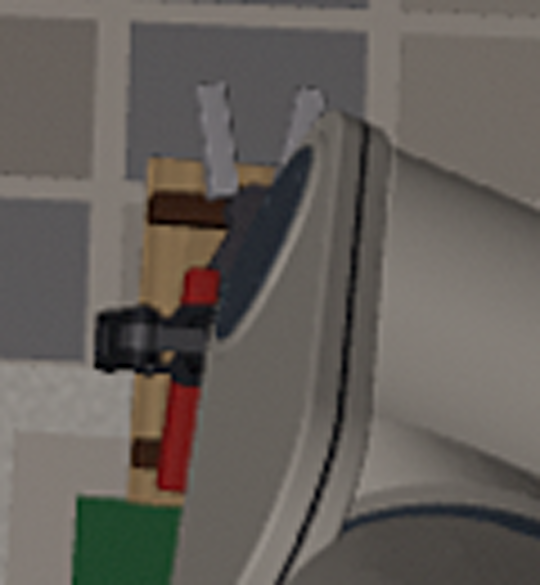

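```bash
python3 -m pendant '[[[0,-0.8,0],[0,0,0],8.5],[[0,-1,0],[0,0,0],8.5],[[0,-1.2,0],[0,0,0],8.5],[[0,-1.5,0],[0,0,0],8.5],[[0,-2,0],[0,0,0],8.5],[[0,-2,0],[0,0,0],8.5],[[0,-2.5,0],[0,0,0],8.5],[[0,-2.5,0],[0,0,0],8.5],[[2.5,-1.5,0],[0,0,0],8.5],[[3,0,0],[0,0,0],8.5],[[3,0,0],[0,0,0],8.5],[[3,0,0],[0,0,0],8.5]]' && python3 -m pendant '[[[3,0,0],[0,0,0],8.5],[[2,0,1],[0,0,0],8.5],[[2,0,2],[0,0,0],8.5],[[1,0,2],[0,0,0],8.5],[[0,0,0],[0,0,0],8.5],[[0,0,0],[0,0,0],8.5],[[0,0,0],[0,0,0],8.5]]'; python3 - <<'E'
from h import *
for n,(a,b,c,e) in {"top":(180,290,390,480),"side":(150,240,280,390)}.items():
    p,d=r.read_camera(n); cv2.imwrite(f"pics/{n}18.png",p); P=cloud(n,d)
    cv2.imwrite(f"pics/{n}18c.png",cv2.resize(p[a:b,c:e],None,fx=5.4,fy=5.4,interpolation=cv2.INTER_CUBIC))
    hsv=cv2.cvtColor(p,cv2.COLOR_BGR2HSV);red=((hsv[...,0]<8)|(hsv[...,0]>172))&(hsv[...,1]>150)
    Q=P[red&(abs(P[...,1]+227)<50)&(abs(P[...,0]-545)<60)&(P[...,2]>38)&(P[...,2]<60)]
    for s in(1,-1):
        q=Q[(Q[:,1]+229)*s>0]; c=np.polyfit(q[:,0],q[:,1],1); print(n,s,len(q),np.percentile(q[:,2],90),c,np.polyval(c,556),q[:,0].min(),q[:,0].max(), np.polyfit(q[:,0],q[:,2],1)[0])
E
```

```text
time_s: 21.2
tool_pos: [445.4, -222.4, 364.4]
orientation: [-0.027, -0.704, 0.71, 0.013]
contact_force: [-0.4, -0.4, 0.7]
gripper_width: 85.2
time_s: 21.78
tool_pos: [352.3, -266.3, 372.2]
orientation: [-0.03, -0.702, 0.712, 0.011]
contact_force: [0.2, 0.2, -0.4]
gripper_width: 84.5
top 1 352 48.73051615163194 [  -0.13920036 -125.95052691] -203.34592894092566 498.4974489045609 597.4297585530577 0.004705682885582836
top -1 354 48.66553094986726 [ 3.38423258e-02 -2.70794115e+02] -251.97778176627142 496.88335271514507 593.6184069409443 0.0016485380254005202
side 1 296 48.52210651810634 [  -0.13701185 -125.36442533] -201.54301149459798 500.2521673793609 597.9946010272004 0.0027093238932415615
side -1 270 48.619452353335895 [ 3.38248428e-02 -2.68669626e+02] -249.86301304290447 498.1987217965276 593.7194811863162 0.011040306386647521
```

View pics/top18.png

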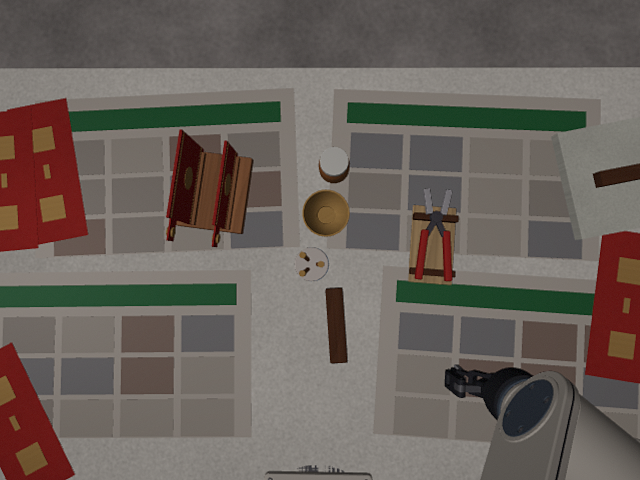

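View pics/top18c.png

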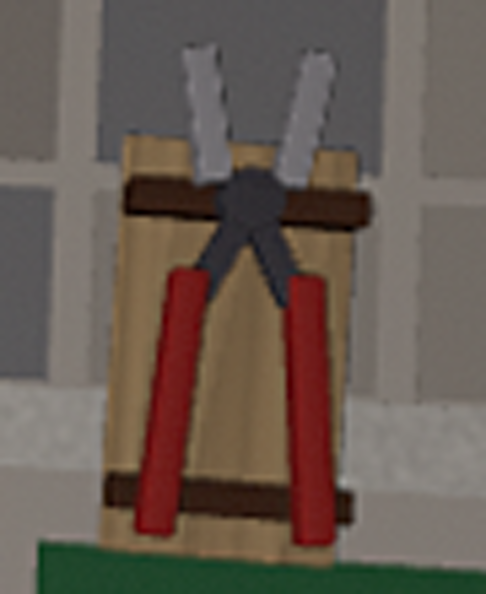

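View pics/side18.png

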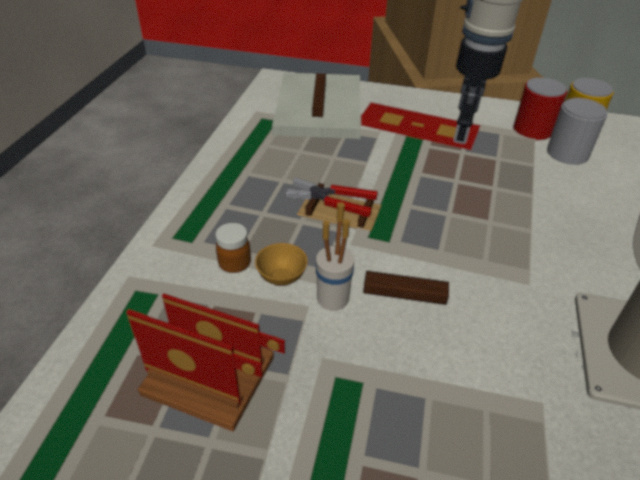

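```bash
python3 -m pendant '[[[0,0,0],[0,0,0],8.5],[[0,0,0],[0,0,0],8.5]]'; python3 -c "
from plant import r
print(r.sign_off())"
```

```text
time_s: 22.05
tool_pos: [353.6, -265.1, 372.0]
orientation: [-0.029, -0.702, 0.712, 0.01]
contact_force: [-0.1, -0.1, -1.8]
gripper_width: 84.5
the job is handed in; nothing more can be done
None
```

I squeezed the tall board's stud shut, then the low board's, and laid the pliers back on the rest. I handed the job in at about 22 s of the 67 s allowed; sign-off gave no verdict.

My last camera checks showed:
- **Studs:** both caps looked flush against their tongues after the pliers backed off. That is by eye only; I had no reading of the stud joints.
- **Pliers:** lying flat across both bars, with the handle tops 48.7 mm up, the same as at the start. They are within about 5 mm and 1–2° of where they belong. The handles are spread as wide as at the start, so the pliers are open.
- **Rack and bystanders:** the rack stands upright, and nothing had visibly moved from the first pictures.
- **Robot:** the gripper is clear of everything.

Two readings disagreed slightly:
- **Finger opening:** on each final squeeze the fingers closed to about 35 mm, where I had expected about 37.6 mm. I put this down to gripping slightly behind the balance point.
- **Camera positions:** the side and top cameras differed by about 2 mm, within their stated calibration.

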